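Set out the miniature soil compaction test

ROBOT

A 6-joint arm with a two-finger parallel gripper is mounted at the origin on a cart in front of the work surface, level with it; the furniture and walls round the work are solid. World frame = base frame: x ahead of the robot, y to its left, z up, the work surface at z = 0. Lengths are in mm, angles in rad, forces in N, time in s.
With the tool pointing down it reaches from about 350 to 775 mm from the base axis. Payload 7.3 kg.
Tool frame: the origin (TCP) lies at the very end of the fingers, on their centre line; the grasp point (between the pads) lies 19 mm behind it; x points along the fingers, y is the direction in which the jaws open and shut, and the axes are right-handed (so a half turn about x gives the same grasp; the last joint's range is limited). The gripper opens to 92 mm and grips with 3 to 60 N. Pads are 19 mm wide; open, the fingers measure 130 mm over their backs; the gripper's body (75 mm by 190 mm) begins 47 mm behind the grasp point.
Start: joints at [-1.26, 0.342, 1.524, -0, 1.275, -0.146], TCP at [231.59, -471.18, 226.741] pointing down, gripper open.
Joint ranges: [-2.53, 2.53], [-0.77, 2.02], [0.04, 2.7], [-1, 4.14], [0.28, 2.66], [-3.11, 3.11]. Speed limits (rad/s): [2.57, 2.57, 3.14, 3.14, 3.14, 3.14].

INTERFACE

Orientations are given as [roll, pitch, yaw] about the fixed x, y, z axes, in that order (R = Rz(yaw) Ry(pitch) Rx(roll)).
In Python, from plant import bot gives the robot as it stands.
- The arm moves only by the tool step_arm, never from a script. Its argument "targets" is a list that holds one entry, the list of rows, each a list of 4 numbers: the shift along the tool's x, y, z in m, then the turn about the tool's x in degrees. A call has exactly 5 rows; each row is the pose to reach, as a shift and turn from the pose measured when the call began, along the tool's axes at that moment; what a row does not reach only later rows make up. A row lasts 1/12 s, in which the tool goes at most 41.7 mm and 7.16 degrees, less where a joint would pass 70% of its speed; a pose out of reach is approached as far as the arm can. A call with a gripper value outside its range is refused whole. "jaw" is the closure, from 0 (fully open) to 1 (shut), set as the call begins (left out, the last holds). The fingers move at their own pace and stop on an object; the grip force is fixed at half the most. Time passes only in rows, so rows that repeat a pose let the fingers close, or fill a call up. It gives the time, the measured TCP pose, the force and the opening at its end, in the units of the state.
- bot.get_obs(): the state, without advancing time (a new reading comes with each control period).
- bot.capture(name): name is "scene" or "top" or "wrist"; returns a dict with "color" (384x512x3 uint8, red, green, blue), "depth" (384x512 float32, mm along the optical axis (not along the pixel's ray), 0 where there is no reading), "fov_y" (degrees; the focal length in pixels is half the picture's height over the tangent of half this angle, whatever the lens; pixels are square), "cx", "cy" (the principal point, pixels), "rvec" (rotation vector, rad) and "tvec" (3), from world to camera coordinates, as OpenCV has them. Camera axes: x right, y down, z forward; pixel columns grow to the right and rows downward; lengths in mm; the calibration is good to about 2 mm. A picture is of the moment at which its call begins.
- bot.close_job(): hands the job in, once; it reports no verdict.
The state is a dict: "time": time; "joint_positions": joint angles; "dq": joint speeds; "tau": joint torques, N m; "tool_pos": TCP position; "tcp_rot": TCP orientation; "contact_force": force on the tool from outside, world axes, zero at the start; "moment": the same for the moment, N m; "grip_width": finger opening in mm.
Only numpy, scipy, OpenCV 4.12 (cv2) and the standard library are available. Lean on these libraries where they do the work, as an engineer would, in place of code of your own. Each camera call takes 0.05 s, during which the arm holds its last target. There are 200 camera calls.

TASK

Set out the bench for a compaction test: stand the mould down fully over the spigot of the base plate and seat the collar on top of the mould. On the tool rest the spatula already lies in the middle lane: lay the tamper between the spatula and the base plate and the brush on the far side of the spatula, each in its lane with its balance point midway between the two bars and its handle towards you (the robot). The tamper's foot is heavy, so hold it at its balance point and carry it level; leave the spatula and the two moisture tins where they are.

Things in the scene. Friction and masses are not known exactly. Their poses are not given: they have to be found in the camera images.
- mould_mid (a point): centre, half-way up, of the compaction mould: upright steel tube, the taller of the two tubes, 46 mm outside, 80 mm tall, 36 mm bore right through. Its top 7 mm is a thinner lip (41 mm outside, tapering to 38 mm), so its shoulder is 73 mm above its underside. z: its axis, up. About 0.45 kg
- collar_mid (a point): centre, half-way up, of the collar: short upright aluminium tube, 52 mm outside, 40 mm tall, 36 mm bore. A recess in its underside, 44 mm wide and 8 mm deep, goes over the mould's lip until the collar stands on the mould's shoulder (its underside 73 mm above the mould's). z: its axis, up. About 0.18 kg
- tamper_balance (a point): balance point of the tamper, on its axis, 15 mm above what it lies on: steel rod 12 mm thick, heavy round steel foot 30 mm thick at one end, eight-sided wooden grip 30 mm thick at the other. y runs from foot to grip: foot y -80 to -46 mm, bare rod -46 to +57, brass ring and grip +57 to +134. z up. About 0.4 kg
- spatula_grip (a point): a tool already in its place in the middle lane of the rest; not to be moved. Middle of the spatula's wooden handle (its balance point), 7 mm above the underside. Handle 100 mm long, 18 mm wide, 14 mm thick; thin steel blade up to 20 mm wide. y runs from blade to handle: blade y -177 to -50 mm, handle -50 to +50. z up. 0.05 kg
- brush_mid (a point): balance point of the flat brush, 6 mm above its underside; it is 36 to 38 mm wide and 13 mm thick there. y runs from bristles to handle: dark bristles and metal ferrule y -81 to -13 mm, 38 mm wide; wooden handle -13 to +125, tapering from 36 to 14 mm. z up. 0.06 kg
- base_plate: base plate of the mould: fixed square steel plate, 110 x 110 mm, its top face 14 mm above the bench, with a round spigot in the middle, 33 mm wide and 7.5 mm high, bevelled at the top to 27 mm, that enters the mould's bore; the mould then stands on the top face. Origin: centre of the underside; z up
- tool_rest: fixed white plastic tool rest, 86 (x) x 226 mm (y); x points away from the robot. Three lanes along x at y = +74, 0, -74 mm: V notches in two bars at x = 25 to 34 mm either side of centre. Notch bottom 28 mm high, 18 mm wide, sides 45 degrees up to 45 mm. Board between the bars 9 mm high. At rest the points stand at: tamper 34, spatula 35, brush about 40 mm. Origin: centre of underside
- tin_a: aluminium moisture tin with lid, 67 mm across, 44 mm high, at the back of the bench; not to be moved. Origin: centre of its underside
- tin_b: second, equal moisture tin, at the right edge of the bench; not to be moved. Origin: centre of its underside
Things that resemble listed ones, but are neither listed nor needed, are in the scene too. Of the things shaped like the part that bears collar_mid, the aluminium one is meant.

How it is judged:
By the outcome, as a careful person would: the job done as asked, in the order asked, and still so for the second after the job is handed in, with the robot touching nothing.
It also fails if it takes over 109 s, if anything falls off the work surface, if the arm or the gripper's body presses on something with over 40 N, if the wrist force passes 120 N, or if a joint passes its speed limit or range.

## Working session

There is one attempt and no reset: what is moved stays moved. The work goes in short steps, Python scripts to look and compute and a tool call to move; the robot and the scene stay as the last step left them, time stands still between calls to the robot, and variables do not carry over. Pictures are saved under pics/ and viewed, about 12 in all and at most 16, crops included, and the job is handed in when it is done.

Besides the shell and the picture viewer there is one more tool, called after ">>>" in YAML: its name, and indented under it one key for each argument. step_arm: Moves the arm, as the interface text tells. Its arguments: {"type":"object","properties":{"targets":{"type":"array","items":{"type":"array","items":{"type":"array","items":{"type":"number"}}}},"jaw":{"type":"number"}},"required":["targets"]}

```bash
ls; mkdir -p pics
cat > h.py <<'E'
import numpy as np, cv2
from plant import bot
def cap(n,save=None):
    c=bot.capture(n)
    if save: cv2.imwrite('pics/'+save+'.png',c['color'][:,:,::-1])
    c['R']=cv2.Rodrigues(np.array(c['rvec'],float))[0]; c['t']=np.array(c['tvec'],float).ravel()
    c['f']=192/np.tan(np.radians(c['fov_y'])/2)
    return c
def ray(c,u,v,z):
    d=c['R'].T@np.array([(u-c['cx'])/c['f'],(v-c['cy'])/c['f'],1]); o=-c['R'].T@c['t']
    return o+d*(z-o[2])/d[2]
def cloud(c):
    v,u=np.mgrid[0:384,0:512]; d=c['depth'].astype(float)
    P=np.stack([(u-c['cx'])/c['f']*d,(v-c['cy'])/c['f']*d,d],-1)
    W=(P-c['t'])@c['R']; W[d==0]=np.nan
    return W
E
python3 - <<'E'
from h import *
import pickle
for n in('scene','top'):
    c=cap(n,n+'0'); pickle.dump(c,open(n+'0.pkl','wb')); print(n,c['fov_y'],-c['R'].T@c['t'],c['cx'],c['cy'],c['R'].round(2).tolist())
print(bot.get_obs())
E
```

```text
pics
scene 44.75144539404763 [-694.34781869  679.27066463  711.12429781] 252.4198058108033 184.70085607892065 [[-0.46, -0.89, 0.02], [-0.37, 0.17, -0.91], [0.81, -0.43, -0.41]]
top 53.9140402300073 [ 494.80816623   10.06726512 1196.02939727] 251.67329539647113 184.5569502193861 [[0.02, -1.0, -0.01], [-1.0, -0.02, -0.07], [0.07, 0.01, -1.0]]
{'time': 0.1, 'joint_positions': array([-1.25998920e+00,  3.42651646e-01,  1.52488278e+00, -2.50920507e-05,
        1.27539383e+00, -1.46017867e-01]), 'dq': array([-0.00083113, -0.00177805, -0.00406354, -0.00196678,  0.00085201,
        0.00085106]), 'tau': array([ 2.50040925e-03, -4.32005954e+01, -2.44694549e+01,  7.19690393e-02,
        5.25773282e-02, -2.90260061e-05]), 'tool_pos': array([ 231.47611951, -470.83140795,  226.12869463]), 'tcp_rot': array([-1.69885016,  1.56946051,  1.89957481]), 'contact_force': array([0.70456539, 0.55667054, 0.18926546]), 'moment': array([ 1.30190612e-03, -2.64436804e-02, -9.03249569e-05]), 'grip_width': 91.8169898887963}
```

View pics/scene0.png

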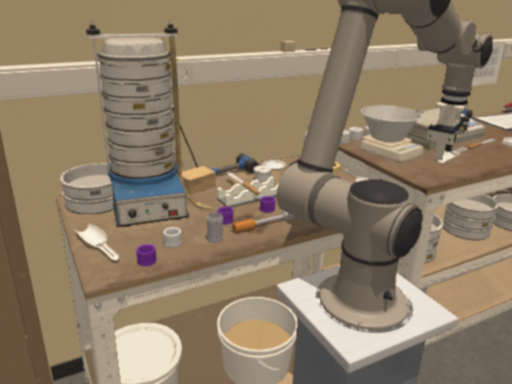

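View pics/top0.png

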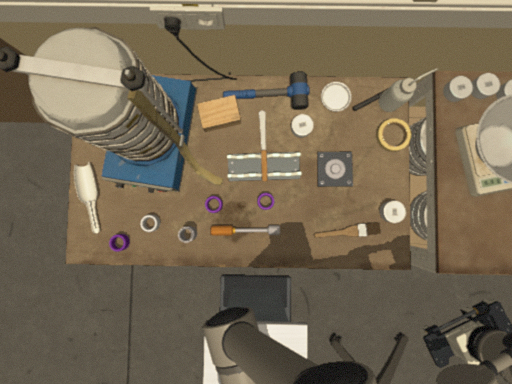

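The top view shows these candidates:
- **Mould:** grey steel tube at (187,234).
- **Collar:** pale aluminium ring at (149,223). The look-alikes are the purple rings at (120,241), (214,203) and (265,200).
- **Tamper:** (245,230), with its foot at about (275,230). The blue mallet at (290,92) is a look-alike.
- **Brush:** (350,230).
- **Rest:** (263,165).
- **Plate:** (335,168).

Next I'll check a close crop and measure.

Run:
```python
from h import *
import pickle
c=pickle.load(open('top0.pkl','rb')); im=c['color'][:,:,::-1]
cr=im[140:265,100:400]; cv2.imwrite('pics/crop1.png',cv2.resize(cr,None,fx=2.66,fy=2.66,interpolation=cv2.INTER_CUBIC))
W=cloud(c); Z=W[...,2]
for nm,(u0,u1,v0,v1,zl,zh) in dict(mould=(172,202,220,250,60,95),collar=(136,163,210,236,25,60),plate=(312,358,145,192,9,18),spig=(312,358,145,192,18.5,30),bars=(220,308,145,185,33,60),tamper=(205,285,220,240,6,50),brush=(310,385,218,240,5,40),tina=(288,318,110,140,35,60),tinb=(380,408,198,225,35,60),hammer=(280,310,65,115,10,90),p1=(204,226,192,215,25,60),p2=(255,276,190,211,25,60)).items():
    s=np.s_[v0:v1,u0:u1]; m=(Z[s]>zl)&(Z[s]<zh)
    P=W[s][m]; 
    if len(P)<5: print(nm,len(P)); continue
    r=cv2.minAreaRect(P[:,:2].astype(np.float32)); print(nm,len(P),P.mean(0).round(1),P.min(0).round(),P.max(0).round(),np.round(r[0],1),np.round(r[1],1),round(r[2],1))
print(np.nanmedian(Z[240:255,200:300]))
```

```text
mould 108 [424.  211.9  73.9] [401. 190.  60.] [445. 235.  85.] [423.  212.8] [45.4 44.4] 89.7
collar 144 [454.1 332.5  37.5] [429. 308.  25.] [478. 358.  46.] [453.7 332.7] [48.9 50.3] 0.1
plate 1058 [ 632.7 -238.2   14.1] [ 578. -295.    9.] [ 687. -184.   18.] [ 632.6 -240. ] [108.2 110.6] 0.9
spig 116 [ 634.4 -243.8   20.8] [ 585. -290.   19.] [ 686. -187.   25.] [ 635.7 -238.2] [103.7 100.2] 89.7
bars 486 [639.9 -13.4  41.2] [ 588. -128.   33.] [701.  98.  51.] [644.7 -14.6] [112.7 222.5] 3.6
tamper 475 [437.8  45.   24.7] [415. -67.   6.] [468. 164.  36.] [437.2  47.6] [ 51.3 229.8] 5.4
brush 576 [ 441.4 -298.3   11.8] [ 413. -397.    5.] [ 482. -165.   26.] [ 448.5 -282.4] [ 65.4 231.3] 3.5
tina 373 [ 765.1 -132.2   44. ] [ 732. -164.   35.] [799. -99.  52.] [ 765.4 -131.4] [66.  65.1] 3.0
tinb 399 [ 502.3 -413.1   44. ] [ 470. -448.   36.] [ 534. -380.   50.] [ 502.  -413.8] [63.7 68.2] 1.1
hammer 745 [ 871.7 -116.6   46.1] [ 798. -155.   10.] [934. -64.  60.] [ 864.8 -109.6] [135.4  90.8] 2.7
p1 127 [515.1 138.1  38.6] [491. 113.  27.] [540. 162.  44.] [515.3 137.5] [49.2 49.7] 1.0
p2 121 [527.6 -22.8  39. ] [503. -47.  28.] [552.   3.  46.] [527.4 -22.1] [49.3 49.1] 0.8
-0.5785016525326923
```

View pics/crop1.png

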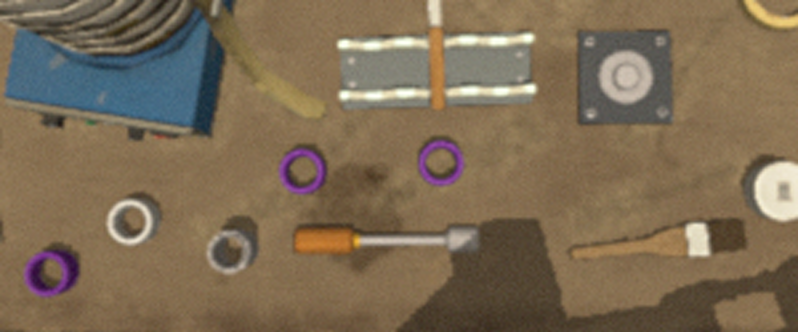

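The crop confirms the choices: aluminium ring at crop (132,221), steel tube at (231,250). The tamper's foot points right, as do the brush's bristles, and the plate's spigot is at (626,77). Now I'll fit the axes and the tool frame.

```bash
cat >> h.py <<'E'
from scipy.spatial.transform import Rotation as Ro
def tool():
    o=bot.get_obs(); return o, Ro.from_euler('xyz',o['tcp_rot']).as_matrix()
def go(x,y,z,jawdeg):
    """tool-axis shift and turn to bring TCP to world x,y,z and jaw axis to jawdeg (mod 180)"""
    o,R=tool(); s=R.T@(np.array([x,y,z])-o['tool_pos']); a=np.degrees(np.arctan2(R[1,1],R[0,1]))
    d=(jawdeg-a+90)%180-90
    print('t',round(o['time'],2),'tcp',o['tool_pos'].round(1),'jaw',round(a,1),'down',R[:,0].round(3),'q',o['joint_positions'].round(2),'F',o['contact_force'].round(1),'w',round(o['grip_width'],1))
    print('  shift m',(s/1000).round(4),'turn deg',round(d*np.sign(R[2,0]),1),'(or other way',round((d-180*np.sign(d))*np.sign(R[2,0]),1),')')
E
python3 - <<'E'
from h import *
import pickle
c=pickle.load(open('top0.pkl','rb')); im=c['color']; W=cloud(c)
hsv=cv2.cvtColor(im,cv2.COLOR_RGB2HSV)
# white bars
m=np.zeros((384,512),bool); s=np.s_[145:190,220:308]
m[s]=(hsv[s][...,2]>165)&(hsv[s][...,1]<60); m[:,258:272]=0
v,u=np.nonzero(m); P=np.array([ray(c,a,b,45)for a,b in zip(u,v)])
r=cv2.minAreaRect(P[:,:2].astype(np.float32)); print('rest',len(P),np.round(r[0],1),np.round(r[1],1),r[2])
for lo,hi in((145,163),(163,190)):
    k=(v>=lo)&(v<hi); l=cv2.fitLine(P[k][:,:2].astype(np.float32),cv2.DIST_HUBER,0,.01,.01).ravel(); print(l, P[k].mean(0).round(1), P[k].min(0).round(),P[k].max(0).round())
k=(W[...,2]>38); 
q=np.s_[143:190,222:310]; Q=W[q][(W[q][...,2]>30)]; Q=Q[(Q[:,1]<-35)|(Q[:,1]>10)]; r=cv2.minAreaRect(Q[:,:2].astype(np.float32)); print('rest depth',r)
def axis(nm,m,z):
    v,u=np.nonzero(m); P=np.array([ray(c,a,b,z)for a,b in zip(u,v)])[:,:2]
    l=cv2.fitLine(P.astype(np.float32),cv2.DIST_HUBER,0,.01,.01).ravel(); d=l[:2]*np.sign(l[1]); t=(P-l[2:])@d
    print(nm,len(P),'yaw of +y',np.degrees(np.arctan2(d[1],d[0])).round(1),'ends',(l[2:]+d*t.min()).round(1),(l[2:]+d*t.max()).round(1),'c',l[2:])
Z=W[...,2]
def reg(a): 
    m=np.zeros((384,512),bool); m[a]=1; return m
H,S,V=[hsv[...,i].astype(int) for i in range(3)]
axis('tgrip',reg(np.s_[222:238,208:236])&(S>150)&(V>110),15)
axis('tfoot',reg(np.s_[222:238,266:284])&(Z>12),15)
axis('tall',reg(np.s_[222:238,205:284])&(Z>11),15)
axis('brush',reg(np.s_[218:242,310:385])&(Z>7),9)
axis('bferr',reg(np.s_[218:242,350:372])&(V>150)&(S<70),9)
axis('spatula handle',reg(np.s_[140:185,255:275])&(S>110)&(V>110),42)
axis('spat',reg(np.s_[105:185,255:275])&(Z>20),38)
go(424,212,21,90)
E
```

```text
rest 453 [637.7 -15.9] [ 71.  226.8] 3.260901927947998
[ 4.99381199e-02 -9.98752296e-01  6.66593811e+02 -1.37997265e+01] [666.4 -13.5  45. ] [ 645. -127.   45.] [679.  97.  45.]
[ 4.7496758e-02 -9.9887139e-01  6.0851520e+02 -1.7568102e+01] [608.9 -13.9  45. ] [ 598. -131.   45.] [642.  96.  45.]
rest depth ((639.0400390625, -14.957649230957031), (68.73495483398438, 223.12567138671875), 2.9491591453552246)
tgrip 214 yaw of +y 91.2 ends [436.   72.3] [434.6 144. ] c [435.30765 108.2986 ]
tfoot 123 yaw of +y 86.4 ends [438.4 -68.2] [441.  -26.9] c [439.68518 -48.11789]
tall 466 yaw of +y 91.7 ends [440.5 -67.7] [434.2 147.1] c [437.3181    39.897415]
brush 558 yaw of +y 97.7 ends [ 454.5 -399. ] [ 424.4 -176.9] c [ 439.18283 -285.8681 ]
bferr 101 yaw of +y 10.9 ends [ 423.3 -329.9] [ 462.8 -322.3] c [ 442.87195 -326.1686 ]
spatula handle 173 yaw of +y 1.0 ends [585.2 -18.2] [712.3 -15.9] c [636.0917  -17.25112]
spat 474 yaw of +y 3.2 ends [588.4 -19.1] [810.6  -6.6] c [695.9279   -13.058824]
t 0.1 tcp [ 231.5 -470.8  226.1] jaw -63.8 down [-0.     0.001 -1.   ] q [-1.26  0.34  1.52 -0.    1.28 -0.15] F [0.7 0.6 0.2] w 91.8
  shift m [ 0.2059 -0.5276 -0.4739] turn deg 26.2 (or other way -153.8 )
```

>>> step_arm:
  targets:
    - [[0, -0.02, -0.031, -6.4], [0, -0.041, -0.062, -12.8], [0, -0.061, -0.093, -19.2], [0, -0.082, -0.124, -25.6], [0, -0.102, -0.155, -32]]
  jaw: 0

```text
time: 0.52
tool_pos: [325.9, -309.1, 226.0]
tcp_rot: [-2.192, 1.569, 1.97]
contact_force: [0.6, 0.6, 0.3]
grip_width: 91.4
```

>>> step_arm:
  targets:
    - [[0, -0.006, -0.04, -6.4], [0, -0.011, -0.08, -12.8], [0, -0.016, -0.12, -19.2], [0, -0.022, -0.16, -25.6], [0, -0.027, -0.2, -31.8]]

```text
time: 0.93
tool_pos: [407.6, -122.5, 226.2]
tcp_rot: [-2.667, 1.568, 2.055]
contact_force: [0.9, 0.5, 0.1]
grip_width: 92.0
```

>>> step_arm:
  targets:
    - [[0, 0.003, -0.04, 0], [0, 0.006, -0.08, 0], [0, 0.009, -0.12, 0], [0, 0.012, -0.16, 0], [0, 0.015, -0.2, 0]]

```text
time: 1.35
tool_pos: [420.1, 79.6, 226.5]
tcp_rot: [-2.578, 1.568, 2.144]
contact_force: [0.3, 0.5, -0.3]
grip_width: 91.7
```

```bash
python3 -c "
from h import *
go(424,212,180,0)"
```

```text
t 1.35 tcp [420.1  79.6 226.5] jaw 0.6 down [-0.001  0.002 -1.   ] q [ 0.01  0.16  1.77  0.    1.21 -0.  ] F [ 0.3  0.5 -0.3] w 91.7
  shift m [ 0.0468  0.0052 -0.1322] turn deg 0.6 (or other way -179.4 )
```

>>> step_arm:
  targets:
    - [[0.01, 0.001, -0.033, 0], [0.02, 0.002, -0.066, 0], [0.03, 0.003, -0.1, 0], [0.035, 0.004, -0.132, 0], [0.035, 0.004, -0.132, 0]]

```text
time: 1.77
tool_pos: [421.6, 216.1, 190.3]
tcp_rot: [-2.304, 1.566, 2.422]
contact_force: [0.6, -0.6, -0.1]
grip_width: 91.7
```

Run:
```python
from h import *
import pickle
c=cap('wrist','w1'); pickle.dump(c,open('w1.pkl','wb'))
print(-c['R'].T@c['t'],c['R'].round(2).tolist(), c['fov_y'])
W=cloud(c);Z=W[...,2]
for nm,lo,hi,x,y in(('mould',70,90,424,212),('collar',34,46,454,332)):
    m=(Z>lo)&(Z<hi)&(np.hypot(W[...,0]-x,W[...,1]-y)<45); P=W[m]
    if len(P)>5:
        print(nm,len(P),P.mean(0),cv2.minEnclosingCircle(P[:,:2].astype(np.float32)),P.min(0),P.max(0))
go(424,212,21,0)
```

```text
[422.30750176 285.63764046 349.06957105] [[1.0, 0.01, -0.0], [0.01, -0.97, 0.26], [0.0, -0.26, -0.97]] 69.6497883705909
mould 687 [424.69943992 213.51927947  76.1769994 ] ((424.799072265625, 211.6536865234375), 23.114641189575195) [402.67818779 188.93821539  70.01678056] [447.3613524  234.71025172  82.05739953]
collar 1098 [454.81566928 332.73020372  39.43449192] ((455.013916015625, 332.49749755859375), 25.915067672729492) [429.95837063 307.01851678  34.10969975] [480.44837993 357.85538645  42.76489377]
t 1.82 tcp [421.8 213.9 190.7] jaw 0.8 down [-0.003  0.002 -1.   ] q [0.31 0.28 1.72 0.   1.14 0.29] F [-1.1 -0.   0.1] w 92.0
  shift m [0.1697 0.0027 0.0022] turn deg 0.8 (or other way -179.2 )
```

View pics/w1.png

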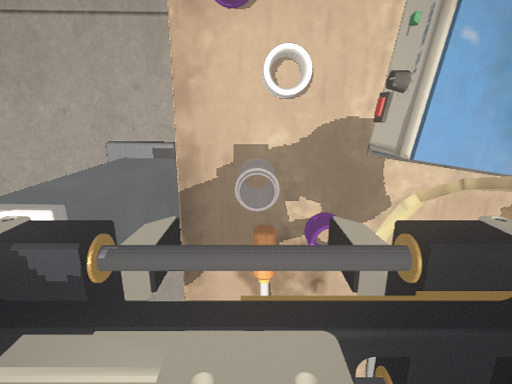

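The mould's rim is at (257,190), centred at (425,212). The collar is at (288,70), centred at (455,332.5). I'll grasp the mould.

>>> step_arm:
  targets:
    - [[0.034, 0.003, 0.002, 0.8], [0.068, 0.003, 0.002, 0.8], [0.102, 0.003, 0.002, 0.8], [0.136, 0.003, 0.002, 0.8], [0.17, 0.003, 0.002, 0.8]]

```text
time: 2.23
tool_pos: [424.4, 211.3, 19.6]
tcp_rot: [-2.153, 1.568, 2.558]
contact_force: [0.9, 0.5, -0.7]
grip_width: 91.9
```

>>> step_arm:
  targets:
    - [[0, 0, 0, 0], [0, 0, 0, 0], [0, 0, 0, 0], [0, 0, 0, 0], [0, 0, 0, 0]]
  jaw: 1

```text
time: 2.65
tool_pos: [425.9, 211.5, 21.7]
tcp_rot: [2.741, 1.568, 1.169]
contact_force: [1.2, 0.7, 0.2]
grip_width: 63.0
```

>>> step_arm:
  targets:
    - [[0, 0, 0, 0], [0, 0, 0, 0], [0, 0, 0, 0], [0, 0, 0, 0], [0, 0, 0, 0]]

```text
time: 3.07
tool_pos: [425.7, 211.6, 22.7]
tcp_rot: [2.674, 1.567, 1.103]
contact_force: [-3.8, -0.6, 9.5]
grip_width: 46.2
```

>>> step_arm:
  targets:
    - [[-0.03, 0, 0, 0], [-0.06, 0, 0, 0], [-0.09, 0, 0, 0], [-0.12, 0, 0, 0], [-0.15, 0, 0, 0]]

```text
time: 3.48
tool_pos: [424.6, 211.0, 173.6]
tcp_rot: [3.124, 1.568, 1.553]
contact_force: [1.6, 0.1, -5.6]
grip_width: 45.6
```

>>> step_arm:
  targets:
    - [[0, 0.015, 0.035, 0], [0, 0.03, 0.07, 0], [0, 0.045, 0.105, 0], [0, 0.06, 0.14, 0], [0, 0.075, 0.175, 0]]

```text
time: 3.9
tool_pos: [499.2, 34.4, 172.8]
tcp_rot: [-2.753, 1.568, 1.96]
contact_force: [1.0, 0.3, -4.9]
grip_width: 46.1
```

>>> step_arm:
  targets:
    - [[0, 0.015, 0.036, 0], [0, 0.03, 0.072, 0], [0, 0.045, 0.108, 0], [0, 0.06, 0.144, 0], [0, 0.075, 0.18, 0]]

```text
time: 4.32
tool_pos: [573.9, -147.3, 171.3]
tcp_rot: [-2.427, 1.566, 2.285]
contact_force: [0.5, 1.4, -4.7]
grip_width: 46.0
```

>>> step_arm:
  targets:
    - [[0, 0.011, 0.037, 0], [0, 0.022, 0.074, 0], [0, 0.033, 0.111, 0], [0, 0.044, 0.148, 0], [0, 0.055, 0.185, 0]]

```text
time: 4.73
tool_pos: [628.5, -333.8, 169.1]
tcp_rot: [-2.335, 1.564, 2.377]
contact_force: [1.9, -0.2, -5.2]
grip_width: 46.1
```

Run:
```python
from h import *
import pickle
c=cap('wrist','w2'); pickle.dump(c,open('w2.pkl','wb'))
W=cloud(c);Z=W[...,2]
d=np.hypot(W[...,0]-632,W[...,1]+239)
for nm,lo,hi,r in(('plate',10,17.5,80),('spig',19,24,25)):
    P=W[(Z>lo)&(Z<hi)&(d<r)]
    if len(P)>5: print(nm,len(P),P.mean(0),cv2.minAreaRect(P[:,:2].astype(np.float32)),cv2.minEnclosingCircle(P[:,:2].astype(np.float32)))
go(632.6,-239,170,0)
```

```text
plate 10098 [ 634.81626191 -238.99722656   14.52953094] ((634.7505493164062, -241.42315673828125), (110.18568420410156, 110.25677490234375), 1.3973370790481567) ((634.981689453125, -241.24525451660156), 76.37802124023438)
spig 700 [ 634.82009691 -241.65413489   21.69091323] ((634.7057495117188, -241.78585815429688), (31.353864669799805, 30.482845306396484), 63.101585388183594) ((634.8199462890625, -241.76800537109375), 16.10846710205078)
t 4.78 tcp [ 628.9 -342.   167.7] jaw -0.3 down [-0.004 -0.001 -1.   ] q [-0.6   0.75  0.98 -0.    1.41 -0.6 ] F [-1.5 -5.4 -5.2] w 45.6
  shift m [-0.0024  0.0032 -0.103 ] turn deg -0.3 (or other way 179.7 )
```

View pics/w2.png

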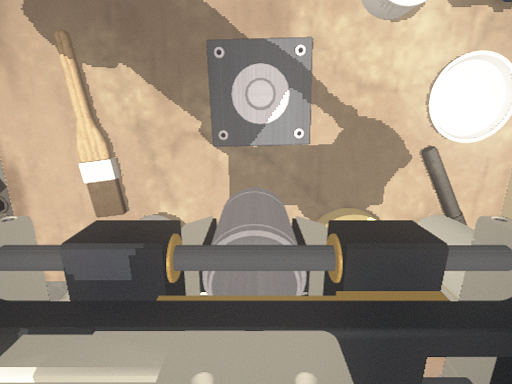

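The spigot is at (260,93), centred at about (634.8,-241.7). The mould hangs straight in the jaws at (256,240). I'll measure again now that the arm has settled.

Run:
```python
from h import *
c=cap('wrist')
W=cloud(c);Z=W[...,2]
d=np.hypot(W[...,0]-634,W[...,1]+241)
for nm,lo,hi,r in(('plate',10,17.5,80),('spig',19,24,22)):
    P=W[(Z>lo)&(Z<hi)&(d<r)]
    print(nm,len(P),P.mean(0),cv2.minAreaRect(P[:,:2].astype(np.float32)),cv2.minEnclosingCircle(P[:,:2].astype(np.float32)))
go(634.5,-241,60,0)
```

```text
plate 10468 [ 634.81853086 -238.89593391   14.52303272] ((634.831787109375, -241.46548461914062), (110.22091674804688, 110.09528350830078), 1.3667328357696533) ((634.6640625, -241.68414306640625), 76.23265075683594)
spig 725 [ 634.75082693 -241.60095538   21.6494628 ] ((634.7066650390625, -241.68048095703125), (30.854520797729492, 31.172142028808594), 72.52275085449219) ((634.7554321289062, -241.7596893310547), 16.200870513916016)
t 4.83 tcp [ 628.  -338.5  167.3] jaw -0.3 down [-0.005  0.002 -1.   ] q [-0.6   0.75  0.99 -0.    1.41 -0.6 ] F [-0.3 -0.  -6. ] w 45.9
  shift m [ 0.1075  0.0065 -0.0973] turn deg -0.3 (or other way 179.7 )
```

>>> step_arm:
  targets:
    - [[0, 0.003, -0.035, 0], [0.03, 0.0065, -0.07, 0], [0.06, 0.0065, -0.0975, -0.3], [0.09, 0.0065, -0.0975, -0.3], [0.1, 0.0065, -0.0975, -0.3]]

```text
time: 5.25
tool_pos: [631.2, -236.3, 61.3]
tcp_rot: [-2.034, 1.554, 2.681]
contact_force: [-1.6, 0.1, -6.1]
grip_width: 46.4
```

>>> step_arm:
  targets:
    - [[0, 0, 0, 0], [0, 0, 0, 0], [0, 0, 0, 0], [0, 0, 0, 0], [0, 0, 0, 0]]

```text
time: 5.67
tool_pos: [632.1, -237.7, 63.3]
tcp_rot: [-2.025, 1.557, 2.689]
contact_force: [-0.3, 0.5, -5.0]
grip_width: 46.2
```

Run:
```python
from h import *
go(634.7,-241.6,36,0)
go(634.7,-241.6,36,0)
```

```text
t 5.67 tcp [ 632.1 -237.7   63.3] jaw 0.1 down [-0.012  0.006 -1.   ] q [-0.47  0.77  1.24 -0.    1.14 -0.47] F [-0.3  0.5 -5. ] w 46.2
  shift m [0.0272 0.0029 0.0041] turn deg 0.1 (or other way -179.9 )
t 5.67 tcp [ 632.1 -237.7   63.3] jaw 0.1 down [-0.012  0.006 -1.   ] q [-0.47  0.77  1.24 -0.    1.14 -0.47] F [-0.3  0.5 -5. ] w 46.2
  shift m [0.0272 0.0029 0.0041] turn deg 0.1 (or other way -179.9 )
```

>>> step_arm:
  targets:
    - [[0, 0.003, 0.004, 0], [0, 0.003, 0.004, 0], [0.008, 0.003, 0.004, 0], [0.008, 0.003, 0.004, 0], [0.008, 0.003, 0.004, 0]]

```text
time: 6.08
tool_pos: [634.3, -241.3, 54.1]
tcp_rot: [-2.029, 1.555, 2.685]
contact_force: [0.3, -0.3, -5.8]
grip_width: 45.8
```

Run:
```python
from h import *
go(634.7,-241.6,36,0)
c=cap('scene'); go(634.7,-241.6,36,0)
```

```text
t 6.08 tcp [ 634.3 -241.3   54.1] jaw 0.1 down [-0.014  0.007 -1.   ] q [-0.48  0.79  1.24 -0.    1.13 -0.48] F [ 0.3 -0.3 -5.8] w 45.8
  shift m [0.0181 0.0006 0.0004] turn deg 0.1 (or other way -179.9 )
t 6.13 tcp [ 634.6 -241.4   54.5] jaw 0.1 down [-0.013  0.007 -1.   ] q [-0.48  0.79  1.24 -0.    1.13 -0.48] F [ 0.4 -0.3 -5.3] w 46.0
  shift m [0.0185 0.0003 0.0004] turn deg 0.1 (or other way -179.9 )
```

>>> step_arm:
  targets:
    - [[0.004, 0, 0, 0], [0.008, 0, 0, 0], [0.012, 0, 0, 0], [0.014, 0, 0, 0], [0.015, 0, 0, 0]]

```text
time: 6.55
tool_pos: [634.1, -241.0, 38.8]
tcp_rot: [-2.03, 1.555, 2.684]
contact_force: [0.1, -0.2, -5.3]
grip_width: 46.0
```

>>> step_arm:
  targets:
    - [[0.001, 0, 0, 0], [0.002, 0, 0, 0], [0.003, 0, 0, 0], [0.004, 0, 0, 0], [0.004, 0, 0, 0]]

```text
time: 6.97
tool_pos: [634.1, -241.1, 37.0]
tcp_rot: [-2.017, 1.556, 2.697]
contact_force: [-5.9, 2.2, 8.7]
grip_width: 46.2
```

>>> step_arm:
  targets:
    - [[0, 0, 0, 0], [0, 0, 0, 0], [0, 0, 0, 0], [0, 0, 0, 0], [0, 0, 0, 0]]
  jaw: 0

```text
time: 7.38
tool_pos: [634.3, -241.2, 37.0]
tcp_rot: [-2.017, 1.556, 2.697]
contact_force: [0.7, -0.1, 0.1]
grip_width: 74.9
```

>>> step_arm:
  targets:
    - [[0, 0, 0, 0], [0, 0, 0, 0], [-0.02, 0, 0, 0], [-0.05, 0, 0, 0], [-0.085, 0, 0, 0]]

```text
time: 7.8
tool_pos: [634.3, -241.2, 120.8]
tcp_rot: [-2.025, 1.552, 2.689]
contact_force: [1.3, -0.9, 0.4]
grip_width: 91.5
```

>>> step_arm:
  targets:
    - [[-0.035, 0, 0, 0], [-0.07, 0, 0, 0], [-0.07, 0, -0.03, 0], [-0.07, 0, -0.07, 0], [-0.07, 0, -0.1, 0]]

```text
time: 8.22
tool_pos: [635.2, -140.1, 192.3]
tcp_rot: [-2.077, 1.552, 2.637]
contact_force: [1.0, 0.5, -0.6]
grip_width: 91.6
```

Run:
```python
from h import *
c=cap('top'); W=cloud(c);Z=W[...,2]
d=np.hypot(W[...,0]-634,W[...,1]+241)
P=W[(Z>80)&(Z<105)&(d<50)]
print(len(P),P.mean(0),np.percentile(P[:,2],[50,90,98]),cv2.minEnclosingCircle(P[:,:2].astype(np.float32)))
go(455,332.5,190,0)
```

```text
49 [ 628.98138674 -248.30199767   89.40231444] [89.16706747 95.13759412 96.81151419] ((631.4517211914062, -240.20167541503906), 22.121417999267578)
t 8.27 tcp [ 635.3 -134.1  192.2] jaw 0.3 down [-0.017  0.012 -1.   ] q [-0.33  0.61  1.18  0.01  1.37 -0.34] F [ 1.1  4.3 -0.4] w 91.6
  shift m [ 0.0108 -0.1775 -0.4676] turn deg 0.3 (or other way -179.7 )
```

Run:
```python
from h import *
import pickle
for f in('w1.pkl','top0.pkl'):
    c=pickle.load(open(f,'rb'));W=cloud(c)
    for ylo in range(200,460,40):
        m=(W[...,2]>60)&(W[...,1]>ylo)&(W[...,1]<ylo+40)&(W[...,0]>440)
        P=W[m]
        if len(P): i=P[:,0].argmin(); print(f,ylo,P[i].round(), np.percentile(P[:,0],3).round())
```

```text
w1.pkl 200 [440. 240. 273.] 443.0
w1.pkl 240 [440. 242. 274.] 443.0
w1.pkl 280 [546. 320.  76.] 554.0
w1.pkl 320 [546. 321.  75.] 561.0
w1.pkl 360 [563. 370.  70.] 565.0
top0.pkl 200 [442. 227.  72.] 670.0
top0.pkl 240 [552. 256. 105.] 587.0
top0.pkl 280 [547. 314.  83.] 582.0
top0.pkl 320 [546. 322.  84.] 586.0
top0.pkl 360 [564. 378.  69.] 585.0
top0.pkl 400 [558. 407.  62.] 578.0
top0.pkl 440 [578. 446.  73.] 589.0
```

>>> step_arm:
  targets:
    - [[0, -0.014, -0.037, 0], [0, -0.028, -0.074, 0], [0, -0.042, -0.111, 0], [0, -0.056, -0.148, 0], [0, -0.07, -0.185, 0]]

```text
time: 8.68
tool_pos: [563.3, 52.0, 195.7]
tcp_rot: [-2.192, 1.55, 2.526]
contact_force: [0.7, 1.0, -0.4]
grip_width: 91.8
```

>>> step_arm:
  targets:
    - [[0, -0.014, -0.037, 0], [0, -0.028, -0.074, 0], [0, -0.042, -0.111, 0], [0, -0.056, -0.148, 0], [0, -0.07, -0.185, 0]]

```text
time: 9.1
tool_pos: [491.5, 238.1, 199.3]
tcp_rot: [-2.209, 1.55, 2.509]
contact_force: [0.9, -0.4, -0.6]
grip_width: 91.9
```

>>> step_arm:
  targets:
    - [[0, -0.009, -0.024, -7.1], [0, -0.018, -0.047, -14.2], [0, -0.027, -0.07, -21.3], [0, -0.036, -0.094, -28.4], [0, -0.036, -0.094, -35.5]]

```text
time: 9.52
tool_pos: [453.2, 335.6, 201.2]
tcp_rot: [-2.894, 1.549, 2.453]
contact_force: [0.5, -0.5, 1.0]
grip_width: 92.1
```

>>> step_arm:
  targets:
    - [[0, 0, 0, -7.1], [0, 0, 0, -14.2], [0, 0, 0, -21.3], [0, 0, 0, -28.4], [0, 0, 0, -35.5]]

```text
time: 9.93
tool_pos: [453.3, 335.5, 201.1]
tcp_rot: [2.772, 1.549, 2.458]
contact_force: [0.4, 0.8, -0.1]
grip_width: 91.7
```

Run:
```python
from h import *
c=cap('wrist'); W=cloud(c);Z=W[...,2]
P=W[(Z>34)&(Z<46)&(np.hypot(W[...,0]-455,W[...,1]-332)<40)]
print(len(P),P.mean(0),cv2.minEnclosingCircle(P[:,:2].astype(np.float32)))
go(455,332.3,6,72)
```

```text
764 [454.16901097 332.35366577  39.46661919] ((455.080078125, 331.9969787597656), 26.03648567199707)
t 9.98 tcp [453.4 335.5 201.1] jaw 72.4 down [-0.017  0.014 -1.   ] q [ 0.49  0.44  1.45  0.02  1.26 -0.78] F [ 0.2 -0.3  1.4] w 91.7
  shift m [ 0.195  -0.0041  0.0064] turn deg 0.4 (or other way -179.6 )
```

>>> step_arm:
  targets:
    - [[0.04, -0.004, 0.006, 0], [0.08, -0.004, 0.006, 0], [0.12, -0.004, 0.006, 0], [0.16, -0.004, 0.006, 0], [0.194, -0.004, 0.006, 0]]

```text
time: 10.4
tool_pos: [454.1, 332.0, 4.7]
tcp_rot: [2.812, 1.549, 2.502]
contact_force: [-0.0, 0.8, 0.2]
grip_width: 92.1
```

>>> step_arm:
  targets:
    - [[0, 0, 0, 0], [0, 0, 0, 0], [0, 0, 0, 0], [0, 0, 0, 0], [0, 0, 0, 0]]
  jaw: 1

```text
time: 10.82
tool_pos: [454.4, 332.1, 5.4]
tcp_rot: [2.768, 1.549, 2.457]
contact_force: [-0.1, -0.6, -0.1]
grip_width: 62.9
```

>>> step_arm:
  targets:
    - [[0, 0, 0, 0], [0, 0, 0, 0], [0, 0, 0, 0], [0, 0, 0, 0], [0, 0, 0, 0]]

```text
time: 11.23
tool_pos: [454.8, 332.4, 6.1]
tcp_rot: [2.714, 1.55, 2.403]
contact_force: [-1.2, -0.1, 5.2]
grip_width: 51.4
```

Run:
```python
from h import *
go(455,332.3,180,72)
```

```text
t 11.23 tcp [454.8 332.4   6.1] jaw 72.2 down [-0.016  0.014 -1.   ] q [ 0.48  0.67  1.66  0.03  0.82 -0.79] F [-1.2 -0.1  5.2] w 51.4
  shift m [-0.1738  0.0015 -0.0031] turn deg 0.2 (or other way -179.8 )
```

>>> step_arm:
  targets:
    - [[-0.04, 0, 0, 0], [-0.08, 0, 0, 0], [-0.12, 0, 0, 0], [-0.16, 0, 0, 0], [-0.185, 0, 0, 0]]

```text
time: 11.65
tool_pos: [458.3, 330.1, 195.0]
tcp_rot: [2.523, 1.551, 2.213]
contact_force: [0.7, -0.6, -1.1]
grip_width: 51.4
```

>>> step_arm:
  targets:
    - [[0, -0.032, 0.022, 0], [0, -0.064, 0.045, 0], [0, -0.096, 0.068, 0], [0, -0.128, 0.09, 0], [0, -0.16, 0.113, 0]]

```text
time: 12.07
tool_pos: [516.5, 141.5, 190.8]
tcp_rot: [2.575, 1.55, 2.265]
contact_force: [0.8, 0.3, -2.7]
grip_width: 51.2
```

>>> step_arm:
  targets:
    - [[0, -0.032, 0.022, 0], [0, -0.064, 0.045, 0], [0, -0.096, 0.068, 0], [0, -0.128, 0.09, 0], [0, -0.16, 0.113, 0]]

```text
time: 12.48
tool_pos: [574.9, -47.1, 186.4]
tcp_rot: [2.613, 1.549, 2.303]
contact_force: [0.7, 0.4, -2.9]
grip_width: 51.7
```

Run:
```python
from h import *
c=cap('top'); W=cloud(c);Z=W[...,2]
d=np.hypot(W[...,0]-634,W[...,1]+241)
P=W[(Z>85)&(Z<105)&(d<50)]
print(len(P),P.mean(0),np.percentile(P[:,2],[5,50,90,98]),cv2.minEnclosingCircle(P[:,:2].astype(np.float32)))
go(634.3,-241.2,130,72)
```

```text
80 [ 631.96455128 -236.86422793   90.75331805] [85.93670636 90.38796381 94.87598264 96.13848003] ((633.3743286132812, -238.79608154296875), 22.90782356262207)
t 12.53 tcp [577.2 -54.4 186.1] jaw 72.0 down [-0.012  0.011 -1.   ] q [-0.23  0.48  1.42  0.01  1.26 -1.49] F [ 1.7 -6.1 -1.8] w 51.4
  shift m [ 0.0533 -0.1603  0.113 ] turn deg -0.0 (or other way 180.0 )
```

>>> step_arm:
  targets:
    - [[0, -0.032, 0.023, 0], [0, -0.064, 0.046, 0], [0, -0.096, 0.069, 0], [0.01, -0.128, 0.091, 0], [0.02, -0.16, 0.113, 0]]

```text
time: 12.95
tool_pos: [635.1, -243.1, 163.0]
tcp_rot: [2.696, 1.554, 2.381]
contact_force: [1.6, -0.4, -1.0]
grip_width: 51.8
```

>>> step_arm:
  targets:
    - [[0.01, 0, 0, 0], [0.02, 0, 0, 0], [0.03, 0, 0, 0], [0.03, 0, 0, 0], [0.03, 0, 0, 0]]

```text
time: 13.37
tool_pos: [634.4, -240.9, 132.5]
tcp_rot: [2.713, 1.552, 2.4]
contact_force: [-0.3, 0.4, -1.6]
grip_width: 51.3
```

Run:
```python
from h import *
go(634.4,-241.2,112,72)
```

```text
t 13.37 tcp [ 634.4 -240.9  132.5] jaw 72.1 down [-0.014  0.012 -1.   ] q [-0.48  0.71  1.16  0.    1.29 -1.74] F [-0.3  0.4 -1.6] w 51.3
  shift m [ 0.0205 -0.0005  0.0004] turn deg 0.1 (or other way -179.9 )
```

>>> step_arm:
  targets:
    - [[0.01, 0, 0, 0], [0.018, 0, 0, 0], [0.024, 0, 0, 0], [0.026, 0, 0, 0], [0.026, 0, 0, 0]]

```text
time: 13.78
tool_pos: [633.7, -240.2, 105.5]
tcp_rot: [2.735, 1.551, 2.422]
contact_force: [-0.1, 0.3, -2.3]
grip_width: 51.4
```

>>> step_arm:
  targets:
    - [[0.003, 0, 0, 0], [0.006, 0, 0, 0], [0.009, 0, 0, 0], [0.011, 0, 0, 0], [0.011, 0, 0, 0]]

```text
time: 14.2
tool_pos: [633.3, -239.9, 93.9]
tcp_rot: [2.745, 1.55, 2.432]
contact_force: [0.0, -0.1, -3.2]
grip_width: 51.3
```

>>> step_arm:
  targets:
    - [[0.001, 0, 0, 0], [0.001, 0, 0, 0], [0.0015, 0, 0, 0], [0.0015, 0, 0, 0], [0.0015, 0, 0, 0]]

```text
time: 14.62
tool_pos: [633.5, -240.1, 93.1]
tcp_rot: [2.733, 1.551, 2.42]
contact_force: [-0.5, 0.1, 2.4]
grip_width: 51.2
```

>>> step_arm:
  targets:
    - [[0, 0, 0, 0], [0, 0, 0, 0], [0, 0, 0, 0], [0, 0, 0, 0], [0, 0, 0, 0]]
  jaw: 0

```text
time: 15.03
tool_pos: [633.5, -240.1, 93.0]
tcp_rot: [2.736, 1.551, 2.423]
contact_force: [-0.1, 0.2, -0.1]
grip_width: 80.1
```

>>> step_arm:
  targets:
    - [[0, 0, 0, 0], [0, 0, 0, 0], [0, 0, 0, 0], [-0.02, 0, 0, 0], [-0.05, 0, 0, 0]]

```text
time: 15.45
tool_pos: [632.4, -239.8, 139.9]
tcp_rot: [2.802, 1.544, 2.489]
contact_force: [-0.2, -0.5, -0.6]
grip_width: 91.7
```

>>> step_arm:
  targets:
    - [[-0.03, 0, 0, 0], [-0.045, 0.03, 0, 7], [-0.045, 0.07, 0, 14], [-0.045, 0.11, 0, 21], [-0.045, 0.15, 0, 28]]

```text
time: 15.87
tool_pos: [679.9, -96.7, 186.8]
tcp_rot: [-3.001, 1.544, 2.473]
contact_force: [0.8, -0.3, 0.2]
grip_width: 92.0
```

Run:
```python
from h import *
c=cap('scene')
cv2.imwrite('pics/s2.png',cv2.resize(c['color'][80:220,230:510,::-1],None,fx=2.8,fy=2.8,interpolation=cv2.INTER_CUBIC))
c=cap('top'); W=cloud(c);Z=W[...,2]
d=np.hypot(W[...,0]-634,W[...,1]+241)
P=W[(Z>115)&(Z<135)&(d<45)]
if len(P): print(len(P),P.mean(0),np.percentile(P[:,2],[5,50,90,98]),cv2.minEnclosingCircle(P[:,:2].astype(np.float32)))
go(437.5,14,190,0)
```

```text
148 [ 632.49533264 -239.14843597  125.6917888 ] [119.49864693 125.92574727 129.19902473 130.6662073 ] ((632.4950561523438, -238.81976318359375), 26.08521842956543)
t 15.97 tcp [680.9 -91.2 186.4] jaw 44.2 down [-0.021  0.019 -1.   ] q [-0.25  0.69  1.04  0.01  1.43 -1.02] F [ 0.6  0.3 -0.3] w 91.7
  shift m [ 0.0034 -0.1013 -0.245 ] turn deg 44.2 (or other way -135.8 )
```

View pics/s2.png

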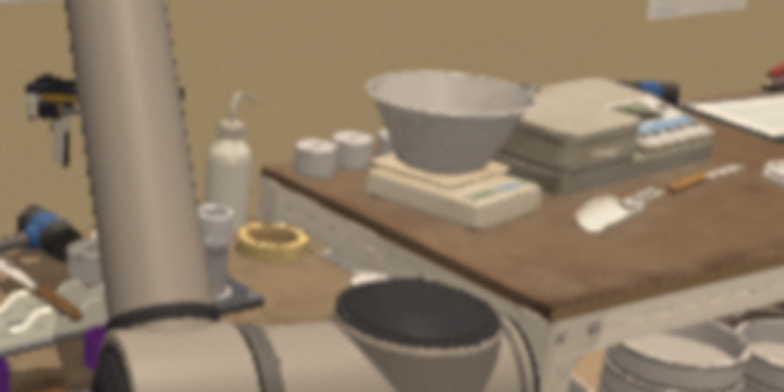

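The collar's rim is at 127 mm as expected, standing on the mould at crop (215,213). Now the tamper.

>>> step_arm:
  targets:
    - [[0, -0.014, -0.034, 7], [0, -0.028, -0.068, 14], [0, -0.042, -0.102, 21], [0, -0.056, -0.136, 28], [0, -0.07, -0.17, 35]]

```text
time: 16.38
tool_pos: [510.4, -17.9, 191.1]
tcp_rot: [-2.448, 1.543, 2.419]
contact_force: [0.4, -0.6, 0.5]
grip_width: 91.7
```

Run:
```python
from h import *
go(438,13,170,1.5)
```

```text
t 16.38 tcp [510.4 -17.9 191.1] jaw 8.9 down [-0.021  0.018 -1.   ] q [-0.19  0.36  1.6   0.02  1.2  -0.35] F [ 0.4 -0.6  0.5] w 91.7
  shift m [ 0.0232 -0.0664 -0.0412] turn deg 7.4 (or other way -172.6 )
```

>>> step_arm:
  targets:
    - [[0.008, -0.022, -0.014, 2.5], [0.016, -0.044, -0.028, 5], [0.023, -0.066, -0.041, 7.4], [0.023, -0.066, -0.041, 7.4], [0.023, -0.066, -0.041, 7.4]]

```text
time: 16.8
tool_pos: [437.7, 12.9, 170.5]
tcp_rot: [-2.32, 1.543, 2.42]
contact_force: [1.2, -1.1, -0.1]
grip_width: 91.5
```

Run:
```python
from h import *
c=cap('wrist','w3'); W=cloud(c);Z=W[...,2]
hsv=cv2.cvtColor(c['color'],cv2.COLOR_RGB2HSV)
B=(Z>5)&(Z<40)&(abs(W[...,0]-437)<25)&(W[...,1]>-90)&(W[...,1]<165)
for lo in range(-80,165,15):
    P=W[B&(W[...,1]>=lo)&(W[...,1]<lo+15)&(Z>8)]
    if len(P)>3: print(lo,len(P),P[:,0].min().round(1),P[:,0].max().round(1),np.percentile(P[:,2],95).round(1))
P=W[B&(Z>8)]; print(P[:,1].min(),P[:,1].max())
G=B&(hsv[...,0]<18)&(hsv[...,1]>140)&(hsv[...,2]>80); print('grip y',np.percentile(W[G][:,1],[1,50,99]))
go(438,13,2,1.5)
```

```text
-80 6 427.0 455.0 23.7
-65 254 426.6 454.9 31.0
-50 313 426.2 454.3 30.8
-35 199 427.2 453.8 26.7
-20 122 433.9 444.9 22.0
-5 125 433.5 444.4 22.2
10 129 433.1 443.9 22.2
25 142 432.7 444.5 22.6
40 147 432.4 444.0 22.4
55 155 429.7 445.2 23.0
70 311 423.0 451.2 30.8
85 408 422.8 451.9 31.4
100 443 421.4 451.4 31.2
115 455 421.2 450.8 31.4
130 422 420.9 450.2 31.4
-67.30438617749232 145.4500280390157
grip y [ 77.75800551  98.62334468 142.99468852]
t 16.85 tcp [439.   12.5 170.7] jaw 1.6 down [-0.019  0.018 -1.   ] q [-0.16  0.26  1.82  0.02  1.09 -0.19] F [ 0.1 -0.8  0.7] w 91.6
  shift m [0.1687 0.0022 0.0026] turn deg 0.1 (or other way -179.9 )
```

View pics/w3.png

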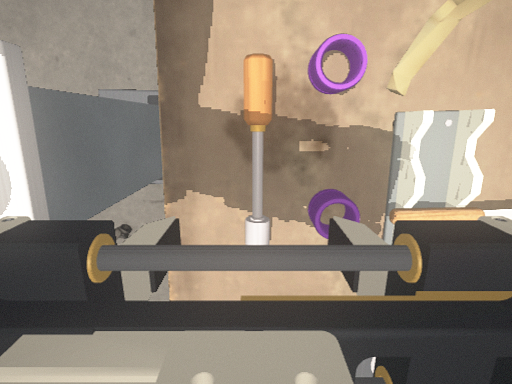

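The whole tamper is visible: grip at (258,90), brass ring (258,127), foot (258,230). Its balance point is at about (438.5,12).

>>> step_arm:
  targets:
    - [[0.035, 0.002, 0.003, 0], [0.07, 0.002, 0.003, 0], [0.105, 0.002, 0.003, 0], [0.14, 0.002, 0.003, 0], [0.16, 0.002, 0.003, 0]]
  jaw: 0.35

```text
time: 17.27
tool_pos: [438.0, 11.8, 7.8]
tcp_rot: [-2.309, 1.543, 2.43]
contact_force: [-0.4, -0.5, 1.0]
grip_width: 63.0
```

Run:
```python
from h import *
go(438.5,12,2,1.5)
```

```text
t 17.27 tcp [438.   11.8   7.8] jaw 1.6 down [-0.021  0.018 -1.   ] q [-0.16  0.53  1.99  0.02  0.65 -0.21] F [-0.4 -0.5  1. ] w 63.0
  shift m [ 0.0058  0.0006 -0.0001] turn deg 0.1 (or other way -179.9 )
```

>>> step_arm:
  targets:
    - [[0.002, 0.0005, 0, 0], [0.004, 0.0005, 0, 0], [0.005, 0.0005, 0, 0], [0.005, 0.0005, 0, 0], [0.005, 0.0005, 0, 0]]
  jaw: 1

```text
time: 17.68
tool_pos: [439.7, 11.6, 4.1]
tcp_rot: [-2.369, 1.545, 2.37]
contact_force: [0.4, 0.0, -0.4]
grip_width: 30.8
```

>>> step_arm:
  targets:
    - [[0, 0, 0, 0], [0, 0, 0, 0], [0, 0, 0, 0], [0, 0, 0, 0], [0, 0, 0, 0]]

```text
time: 18.1
tool_pos: [440.0, 11.6, 4.7]
tcp_rot: [-2.392, 1.546, 2.348]
contact_force: [-1.3, -0.0, 7.1]
grip_width: 10.8
```

>>> step_arm:
  targets:
    - [[0, 0, 0, 0], [0, 0, 0, 0], [0, 0, 0, 0], [0, 0, 0, 0], [0, 0, 0, 0]]

```text
time: 18.52
tool_pos: [440.0, 11.6, 4.7]
tcp_rot: [-2.393, 1.546, 2.347]
contact_force: [-0.2, -0.4, 3.0]
grip_width: 10.6
```

>>> step_arm:
  targets:
    - [[-0.01, 0, 0, 0], [-0.03, 0, 0, 0], [-0.06, 0, 0, 0], [-0.09, 0, 0, 0], [-0.12, 0, 0, 0]]

```text
time: 18.93
tool_pos: [441.2, 9.6, 125.3]
tcp_rot: [-2.344, 1.544, 2.396]
contact_force: [0.6, -0.2, -3.7]
grip_width: 10.9
```

Run:
```python
from h import *
import pickle
c=cap('wrist'); W=cloud(c);Z=W[...,2]
B=(Z>90)&(Z<190)&(abs(W[...,0]-437)<30)&(W[...,1]>50)&(W[...,1]<165)
for lo in range(60,150,15):
    P=W[B&(W[...,1]>=lo)&(W[...,1]<lo+15)]
    if len(P)>3: print(lo,len(P),P[:,0].min().round(1),P[:,0].max().round(1),np.percentile(P[:,2],95).round(1))
print(W[B][:,1].max())
go(642.1,-88.9,140,92.8)
print(bot.get_obs()['moment'])
```

```text
60 851 429.2 452.0 147.7
75 1933 426.3 456.0 152.4
90 2174 425.8 455.7 152.6
105 2377 425.2 455.4 152.6
120 1206 425.2 454.9 152.6
130.4131697949482
t 18.98 tcp [444.6   9.2 130.6] jaw 1.6 down [-0.01   0.016 -1.   ] q [-0.16  0.31  1.87  0.02  0.97 -0.2 ] F [ 2.9 -0.   1.9] w 11.1
  shift m [-0.0129  0.1946  0.1034] turn deg 88.8 (or other way -91.2 )
[ 0.04281938 -0.37794438 -0.03759634]
```

>>> step_arm:
  targets:
    - [[-0.01, 0.013, 0.007, -6], [-0.02, 0.026, 0.014, -12], [-0.03, 0.039, 0.021, -18], [-0.03, 0.052, 0.028, -24], [-0.03, 0.065, 0.033, -30]]

```text
time: 19.4
tool_pos: [511.3, -23.0, 159.3]
tcp_rot: [3.125, 1.552, 2.11]
contact_force: [0.3, 0.5, -4.1]
grip_width: 11.0
```

Run:
```python
from h import *
go(642.1,-88.9,150,92.8)
```

```text
t 19.4 tcp [511.3 -23.  159.3] jaw 31.9 down [-0.01   0.016 -1.   ] q [-0.2   0.39  1.65  0.02  1.11 -0.77] F [ 0.3  0.5 -4.1] w 11.0
  shift m [0.0069 0.0763 0.1252] turn deg -60.9 (or other way 119.1 )
```

>>> step_arm:
  targets:
    - [[0, 0.008, 0.013, -6], [0, 0.016, 0.026, -12], [0, 0.024, 0.039, -18], [0, 0.031, 0.051, -24], [0, 0.038, 0.063, -30.5]]

```text
time: 19.82
tool_pos: [576.9, -56.6, 156.7]
tcp_rot: [2.665, 1.55, 2.188]
contact_force: [0.1, 0.4, -2.8]
grip_width: 10.8
```

>>> step_arm:
  targets:
    - [[0, 0, 0.017, -7], [0, 0, 0.034, -14], [0, 0, 0.053, -21], [0, 0, 0.073, -28], [0, 0, 0.073, -30.4]]

```text
time: 20.23
tool_pos: [643.8, -91.9, 153.4]
tcp_rot: [2.134, 1.551, 2.193]
contact_force: [-1.6, 0.1, -3.1]
grip_width: 11.1
```

>>> step_arm:
  targets:
    - [[0, 0, 0, 0], [0, 0, 0, 0], [0, 0, 0, 0], [0, 0, 0, 0], [0, 0, 0, 0]]

```text
time: 20.65
tool_pos: [643.4, -91.6, 153.4]
tcp_rot: [2.143, 1.551, 2.202]
contact_force: [-0.5, -0.5, -3.3]
grip_width: 11.1
```

Run:
```python
from h import *
c=cap('wrist','w4'); W=cloud(c);Z=W[...,2]
go(642.1,-88.9,100,92.8)
cc=cap('top','t4')
```

```text
t 20.7 tcp [643.5 -91.6 153.6] jaw 93.4 down [-0.012  0.016 -1.   ] q [-0.27  0.64  1.24  0.01  1.28 -1.9 ] F [ 0.2 -0.4 -2.7] w 10.7
  shift m [ 0.0536  0.0019 -0.0007] turn deg 0.6 (or other way -179.4 )
```

View pics/w4.png

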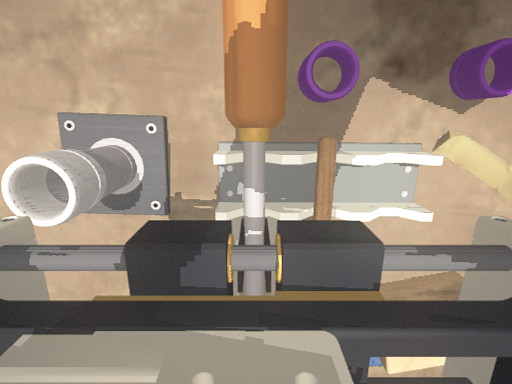

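The stack stands upright at (65,180) on the plate. The tamper's grip points towards the robot at (255,70), above the left lane, and the spatula is at (327,160). I'll measure the notches in this view.

Run:
```python
from h import *
c=cap('wrist'); W=cloud(c);Z=W[...,2]
B=(Z>24)&(Z<60)&(W[...,0]>590)&(W[...,0]<685)&(W[...,1]>-150)&(W[...,1]<115)
H=W[B&(Z>38)]
for nm,lo,hi in(('near',595,625),('far',650,685)):
    P=H[(H[:,0]>lo)&(H[:,0]<hi)]
    print(nm,len(P))
    for y in range(-136,110,12):
        q=P[(P[:,1]>=y)&(P[:,1]<y+12)&(P[:,2]<47)]
        if len(q)>5: print(y,len(q),q[:,0].min().round(1),q[:,0].max().round(1),end=' | ')
    print()
    N=W[B&(W[...,0]>lo)&(W[...,0]<hi)]
    for y in range(-132,110,6):
        q=N[(N[:,1]>=y)&(N[:,1]<y+6)]
        if len(q)>3: print((y+3,np.percentile(q[:,2],[10,90]).round().tolist()),end=' ')
    print(); print('y range',N[:,1].min(),N[:,1].max())
hsv=cv2.cvtColor(c['color'],cv2.COLOR_RGB2HSV)
S=(hsv[...,1]>110)&(Z>33)&(Z<60)&(abs(W[...,1]+15)<40)&(W[...,0]<690); P=W[S]; print('spat',len(P),P[:,:2].min(0),P[:,:2].max(0),cv2.minAreaRect(P[:,:2].astype(np.float32)))
```

```text
near 1657
-136 91 611.3 620.9 | -124 117 610.9 620.3 | -76 99 608.5 617.7 | -64 123 607.8 616.9 | -52 104 607.3 616.4 | -40 49 595.1 621.9 | -28 382 595.1 625.0 | -16 128 595.0 625.0 | -4 98 604.9 614.1 | 8 121 604.1 612.9 | 20 102 603.5 613.1 | 32 14 603.5 612.5 | 68 85 601.2 610.4 | 80 128 600.7 610.0 | 92 9 600.6 609.4 | 
(-129, [38.0, 46.0]) (-123, [38.0, 46.0]) (-117, [37.0, 44.0]) (-111, [33.0, 39.0]) (-105, [29.0, 33.0]) (-81, [31.0, 34.0]) (-75, [34.0, 39.0]) (-69, [35.0, 45.0]) (-63, [35.0, 46.0]) (-57, [35.0, 46.0]) (-51, [35.0, 46.0]) (-45, [33.0, 46.0]) (-39, [34.0, 40.0]) (-33, [27.0, 34.0]) (-27, [33.0, 43.0]) (-21, [42.0, 43.0]) (-15, [41.0, 43.0]) (-9, [30.0, 41.0]) (-3, [32.0, 38.0]) (3, [36.0, 43.0]) (9, [39.0, 46.0]) (15, [39.0, 46.0]) (21, [39.0, 46.0]) (27, [35.0, 46.0]) (33, [31.0, 42.0]) (39, [30.0, 36.0]) (45, [28.0, 31.0]) (51, [27.0, 29.0]) (57, [27.0, 29.0]) (63, [28.0, 30.0]) (69, [30.0, 35.0]) (75, [36.0, 41.0]) (81, [36.0, 45.0]) (87, [36.0, 46.0]) (93, [34.0, 45.0]) 
y range -132.16771375566202 93.78871184757756
far 1423
-136 49 670.4 679.2 | -124 115 6
[... 513 characters left out ...]
(-51, [29.0, 46.0]) (-45, [29.0, 46.0]) (-39, [29.0, 42.0]) (-33, [29.0, 37.0]) (-27, [29.0, 42.0]) (-21, [42.0, 43.0]) (-15, [42.0, 43.0]) (-9, [40.0, 43.0]) (-3, [30.0, 35.0]) (3, [29.0, 40.0]) (9, [28.0, 45.0]) (15, [28.0, 46.0]) (21, [28.0, 46.0]) (27, [28.0, 46.0]) (33, [28.0, 44.0]) (39, [28.0, 39.0]) (45, [25.0, 33.0]) (51, [27.0, 29.0]) (57, [27.0, 29.0]) (63, [26.0, 29.0]) (69, [28.0, 32.0]) (75, [30.0, 38.0]) (81, [30.0, 44.0]) (87, [31.0, 46.0]) (93, [28.0, 46.0]) 
y range -129.47120312865727 96.31345663215771
spat 1682 [504.62119971 -51.16520458] [ 6.74389351e+02 -2.02094063e-01] ((587.7429809570312, -14.153400421142578), (168.5211639404297, 50.440879821777344), 11.2974214553833)
```

>>> step_arm:
  targets:
    - [[0.02, 0, 0, 0.6], [0.04, -0.001, 0.001, 0.6], [0.065, -0.001, 0.001, 0.6], [0.09, -0.0015, 0.001, 0.6], [0.09, -0.0015, 0.001, 0.6]]

```text
time: 21.22
tool_pos: [640.3, -90.8, 58.4]
tcp_rot: [2.359, 1.543, 2.407]
contact_force: [-1.4, 0.4, -4.5]
grip_width: 11.2
```

Run:
```python
from h import *
c=cap('wrist'); W=cloud(c);Z=W[...,2]
hsv=cv2.cvtColor(c['color'],cv2.COLOR_RGB2HSV)
B=(Z>45)&(Z<110)&(abs(W[...,1]+91)<25)&(W[...,0]<640)
for lo in range(500,640,10):
    P=W[B&(W[...,0]>=lo)&(W[...,0]<lo+10)]
    if len(P)>3: print(lo,len(P),P[:,1].min().round(1),P[:,1].max().round(1),np.percentile(P[:,2],95).round(1))
go(643.3,-91.7,23.7,92.8)
```

```text
520 1084 -111.7 -81.7 86.2
530 1624 -111.5 -81.2 86.2
540 1536 -110.9 -80.9 86.1
550 1444 -110.2 -80.2 86.0
560 1360 -110.1 -79.9 85.9
570 985 -109.5 -79.9 85.1
580 511 -102.8 -86.3 78.5
590 416 -99.8 -88.1 76.4
600 399 -99.4 -66.1 76.2
610 397 -99.1 -66.0 76.3
620 420 -98.7 -77.7 76.2
630 938 -106.6 -78.9 93.5
t 21.27 tcp [641.7 -91.1  61.1] jaw 92.7 down [-0.017  0.018 -1.   ] q [-0.27  0.73  1.33  0.01  1.1  -1.89] F [ 0.2  0.1 -3.1] w 10.8
  shift m [ 0.0374 -0.0014  0.0022] turn deg -0.1 (or other way 179.9 )
```

>>> step_arm:
  targets:
    - [[0.006, -0.001, 0.002, 0], [0.014, -0.001, 0.002, 0], [0.022, -0.001, 0.002, 0], [0.03, -0.001, 0.002, 0], [0.033, -0.001, 0.002, 0]]

```text
time: 21.68
tool_pos: [642.6, -91.3, 26.9]
tcp_rot: [2.327, 1.545, 2.375]
contact_force: [-0.4, -0.0, -4.4]
grip_width: 11.2
```

>>> step_arm:
  targets:
    - [[0.001, 0, 0, 0], [0.002, 0, 0, 0], [0.003, 0, 0, 0], [0.003, 0, 0, 0], [0.003, 0, 0, 0]]

```text
time: 22.1
tool_pos: [642.8, -91.3, 24.3]
tcp_rot: [2.315, 1.545, 2.363]
contact_force: [0.1, -0.3, -4.0]
grip_width: 10.9
```

Run:
```python
from h import *
c=cap('wrist'); W=cloud(c);Z=W[...,2]
go(643.3,-91.7,24,92.8)
for lo in range(500,640,10):
    P=W[(Z>30)&(Z<65)&(abs(W[...,1]+92)<20)&(W[...,0]>=lo)&(W[...,0]<lo+10)]
    if len(P)>3: print(lo,len(P),P[:,1].min().round(1),P[:,1].max().round(1),np.percentile(P[:,2],95).round(1))
```

```text
t 22.15 tcp [642.8 -91.3  24.3] jaw 92.7 down [-0.018  0.018 -1.   ] q [-0.27  0.78  1.36  0.01  1.03 -1.89] F [-0.1 -0.1 -3.9] w 11.0
  shift m [ 0.0003 -0.0004  0.0005] turn deg -0.1 (or other way 179.9 )
520 689 -112.0 -82.2 51.4
530 1631 -112.0 -81.9 51.4
540 1549 -111.5 -81.5 51.4
550 1447 -110.7 -80.8 51.4
560 1372 -110.6 -80.6 51.3
570 1144 -109.8 -80.2 51.0
580 560 -104.7 -86.7 44.2
590 420 -100.4 -88.8 41.9
600 477 -100.0 -72.0 41.8
610 951 -112.0 -72.1 41.5
620 369 -99.2 -87.1 41.8
630 936 -106.5 -78.3 58.9
```

>>> step_arm:
  targets:
    - [[0, 0.001, 0, 0], [0.0005, 0.001, 0, 0], [0.001, 0.001, 0, 0], [0.0015, 0.001, 0, 0], [0.0015, 0.001, 0, 0]]

```text
time: 22.57
tool_pos: [642.9, -90.2, 23.5]
tcp_rot: [2.298, 1.546, 2.346]
contact_force: [-1.2, 0.9, 1.7]
grip_width: 10.7
```

>>> step_arm:
  targets:
    - [[0, 0, 0, 0], [0, 0, 0, 0], [0, 0, 0, 0], [0, 0, 0, 0], [0, 0, 0, 0]]
  jaw: 0.6

```text
time: 22.98
tool_pos: [643.0, -90.3, 23.5]
tcp_rot: [2.296, 1.546, 2.345]
contact_force: [0.3, 0.9, 0.6]
grip_width: 35.6
```

>>> step_arm:
  targets:
    - [[0, 0, 0, 0], [0, 0, 0, 0], [-0.01, 0, 0, 0], [-0.03, 0, 0, 0], [-0.06, 0, 0, 0]]

```text
time: 23.4
tool_pos: [642.4, -90.9, 82.1]
tcp_rot: [2.388, 1.541, 2.436]
contact_force: [0.6, 0.2, -0.1]
grip_width: 36.7
```

>>> step_arm:
  targets:
    - [[-0.02, 0, 0, 0], [-0.04, 0, 0, 0], [-0.07, 0, 0, 0], [-0.1, 0, 0, 0], [-0.1, 0, 0, 0]]

```text
time: 23.82
tool_pos: [647.6, -93.6, 190.1]
tcp_rot: [2.114, 1.552, 2.162]
contact_force: [0.4, 0.5, 1.7]
grip_width: 36.7
```

Run:
```python
from h import *
c=cap('wrist','w5'); W=cloud(c);Z=W[...,2]
for lo in range(500,730,10):
    P=W[(Z>36)&(Z<65)&(abs(W[...,1]+92)<18)&(W[...,0]>=lo)&(W[...,0]<lo+10)]
    if len(P)>3: print(lo,len(P),P[:,0].min().round(1),P[:,1].min().round(1),P[:,1].max().round(1),np.percentile(P[:,2],95).round(1))
go(443,-289,180,7)
```

```text
510 264 510.2 -109.7 -82.5 50.3
520 289 520.1 -110.0 -82.0 50.4
530 300 530.0 -109.9 -81.4 50.3
540 285 540.0 -109.6 -80.7 50.3
550 279 550.1 -110.0 -81.2 50.3
560 275 560.1 -109.9 -80.5 50.5
570 247 570.0 -109.5 -80.3 50.0
580 127 580.0 -102.7 -87.1 43.2
590 92 590.5 -99.9 -88.6 40.9
600 94 600.2 -99.5 -74.7 41.0
610 106 610.1 -98.1 -74.0 41.0
620 86 620.1 -97.6 -86.9 41.2
630 87 630.1 -97.2 -86.6 41.0
640 84 640.1 -96.8 -86.0 41.0
650 85 650.1 -96.3 -85.4 40.9
660 83 660.2 -109.6 -84.9 40.7
670 97 670.2 -109.5 -84.3 41.0
680 136 680.1 -100.5 -75.5 47.8
690 212 690.0 -104.0 -75.0 49.6
700 191 700.1 -103.7 -74.4 49.7
710 186 710.0 -103.4 -74.0 49.6
720 49 720.1 -101.7 -75.1 49.6
t 23.87 tcp [646.5 -93.4 186.9] jaw 92.8 down [-0.014  0.017 -1.   ] q [-0.27  0.62  1.17  0.01  1.36 -1.89] F [-0.1  0.1 -0. ] w 36.7
  shift m [ 0.0065 -0.1857 -0.2126] turn deg 85.8 (or other way -94.2 )
```

View pics/w5.png

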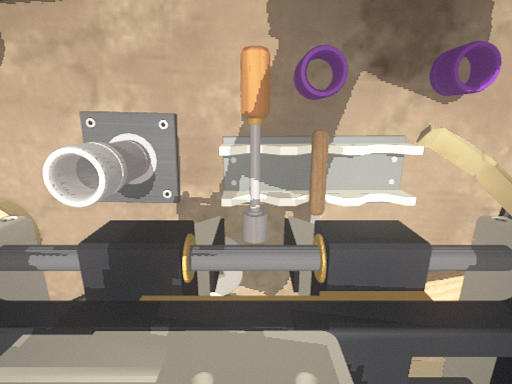

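The tamper lies level in its lane: grip at (255,85), foot (255,222), spatula untouched at (319,170). For the brush I'll get its pose from the earlier wrist image w2.

Run:
```python
from h import *
import pickle
c=pickle.load(open('w2.pkl','rb')); hsv=cv2.cvtColor(c['color'],cv2.COLOR_RGB2HSV); H,S,V=[hsv[...,i].astype(int) for i in range(3)]
W=cloud(c);Z=W[...,2]
m=np.zeros((384,512),np.uint8); m[25:220,45:135]=1
B=(m>0)&(Z>5)&(Z<30)
P=W[B]; r=cv2.minAreaRect(P[:,:2].astype(np.float32)); print(len(P),r)
l=cv2.fitLine(P[:,:2].astype(np.float32),cv2.DIST_HUBER,0,.01,.01).ravel(); d=l[:2]*np.sign(l[1]); n=np.array([d[1],-d[0]]); print('yaw',np.degrees(np.arctan2(d[1],d[0])))
t=(P[:,:2]-l[2:])@d; s=(P[:,:2]-l[2:])@n
print(t.min(),t.max(),l[2:])
for a in np.arange(-110,130,12):
    k=(t>=a)&(t<a+12)
    if k.sum()>5: print(a,k.sum(),s[k].min().round(1),s[k].max().round(1),(l[2:]+d*(a+6)+n*(s[k].min()+s[k].max())/2).round(1),np.percentile(P[k,2],90).round(1))
F=(m>0)&(V>150)&(S<60)&(Z<30); Q=W[F]; Q=Q[(Q[:,1]>-360)&(Q[:,1]<-300)]; print('ferr',len(Q),cv2.minAreaRect(Q[:,:2].astype(np.float32)))
```

```text
4555 ((438.7393493652344, -280.251708984375), (39.075416564941406, 205.3824920654297), 7.875180244445801)
yaw 97.336395
-106.64206901591179 98.61880937054269 [ 441.13348 -275.838  ]
-110 201 -20.0 16.6 [ 452.7 -379.2] 12.8
-98 311 -19.8 16.4 [ 451.2 -367.3] 12.9
-86 308 -20.0 16.3 [ 449.5 -355.4] 12.9
-74 315 -20.3 16.2 [ 447.8 -343.5] 12.9
-62 356 -22.0 17.1 [ 445.9 -331.7] 14.3
-50 374 -21.7 17.0 [ 444.4 -319.8] 14.2
-38 339 -19.5 16.2 [ 443.6 -307.8] 13.2
-26 342 -19.6 15.7 [ 441.8 -295.9] 13.4
-14 292 -16.5 13.4 [ 440.6 -284. ] 13.4
-2 227 -12.5 9.5 [ 439.1 -272.1] 13.3
10 206 -10.7 6.8 [ 437.1 -260.2] 13.2
22 201 -11.0 6.5 [ 435.3 -248.4] 13.2
34 209 -11.0 6.2 [ 433.6 -236.5] 13.0
46 203 -10.2 6.1 [ 432.5 -224.5] 13.2
58 202 -9.7 5.6 [ 430.9 -212.6] 13.1
70 203 -9.7 5.3 [ 429.2 -200.7] 13.2
82 208 -9.3 5.1 [ 427.8 -188.8] 13.0
94 58 -8.4 3.7 [ 426.1 -177. ] 12.8
ferr 794 ((441.01806640625, -327.5387878417969), (48.59376525878906, 25.871112823486328), 10.315272331237793)
```

>>> step_arm:
  targets:
    - [[0, -0.013, -0.014, 5.7], [0, -0.026, -0.028, 11.4], [0, -0.039, -0.042, 17], [0, -0.052, -0.056, 22.7], [0, -0.066, -0.071, 28.4]]
  jaw: 0.2

```text
time: 24.28
tool_pos: [577.6, -162.8, 186.0]
tcp_rot: [2.755, 1.547, 2.303]
contact_force: [1.2, -1.2, 0.3]
grip_width: 65.4
```

>>> step_arm:
  targets:
    - [[0, -0.018, -0.006, 5.7], [0, -0.037, -0.012, 11.4], [0, -0.055, -0.019, 17], [0, -0.073, -0.025, 22.7], [0, -0.092, -0.031, 28.4]]

```text
time: 24.7
tool_pos: [508.3, -232.2, 185.1]
tcp_rot: [-3.013, 1.545, 2.317]
contact_force: [0.3, -0.5, -0.0]
grip_width: 73.6
```

Run:
```python
from h import *
go(442.6,-301.5,150,7.5)
```

```text
t 24.7 tcp [ 508.3 -232.2  185.1] jaw 35.4 down [-0.017  0.019 -1.   ] q [-0.57  0.45  1.47  0.01  1.24 -1.19] F [ 0.3 -0.5 -0. ] w 73.6
  shift m [ 0.035  -0.0936  0.0193] turn deg 27.9 (or other way -152.1 )
```

>>> step_arm:
  targets:
    - [[0.008, -0.025, 0.005, 7], [0.016, -0.05, 0.01, 14], [0.025, -0.075, 0.015, 21], [0.035, -0.0936, 0.019, 27.9], [0.035, -0.0936, 0.019, 27.9]]

```text
time: 25.12
tool_pos: [439.1, -302.4, 147.6]
tcp_rot: [-2.473, 1.541, 2.363]
contact_force: [-0.5, 0.6, 0.8]
grip_width: 73.5
```

Run:
```python
from h import *
c=cap('wrist'); W=cloud(c);Z=W[...,2]
d=np.array([np.cos(np.radians(97.5)),np.sin(np.radians(97.5))]); n=np.array([d[1],-d[0]]); o=np.array([442.6,-301.5])
t=(W[...,:2]-o)@d; s=(W[...,:2]-o)@n
B=(Z>5)&(Z<30)&(abs(s)<40)&(t>-110)&(t<150)
for a in range(-90,140,15):
    k=B&(t>=a)&(t<a+15)
    if k.sum()>5: print(a,k.sum(),s[k].min().round(1),s[k].max().round(1))
print(t[B].min(),t[B].max())
go(442.6,-301.5,1.5,7.5)
```

```text
-75 329 -18.4 16.5
-60 375 -18.2 16.3
-45 387 -20.0 17.2
-30 439 -19.8 17.1
-15 429 -20.0 17.4
0 424 -18.3 15.9
15 329 -15.9 13.7
30 235 -11.3 9.2
45 239 -9.0 7.0
60 227 -8.8 7.0
75 238 -8.7 7.0
90 231 -8.5 5.9
105 243 -8.3 5.9
120 52 -7.1 5.9
-109.6967860595913 124.51652689643781
t 25.17 tcp [ 440.7 -301.6  148.6] jaw 7.4 down [-0.02   0.021 -1.   ] q [-0.74  0.45  1.59  0.    1.13 -0.88] F [ 0.4  0.3 -0.9] w 73.6
  shift m [0.147  0.0044 0.0036] turn deg -0.1 (or other way 179.9 )
```

>>> step_arm:
  targets:
    - [[0.03, 0.003, 0.003, 0], [0.06, 0.003, 0.003, 0], [0.09, 0.003, 0.003, 0], [0.12, 0.003, 0.0035, 0], [0.138, 0.003, 0.0035, 0]]

```text
time: 25.58
tool_pos: [441.1, -299.9, 8.0]
tcp_rot: [-2.521, 1.539, 2.324]
contact_force: [-0.8, 0.3, -0.2]
grip_width: 73.1
```

Run:
```python
from h import *
go(441.5,-301.5,2,7.5)
```

```text
t 25.58 tcp [ 441.1 -299.9    8. ] jaw 7.6 down [-0.022  0.023 -0.999] q [-0.74  0.64  1.72  0.    0.81 -0.88] F [-0.8  0.3 -0.2] w 73.1
  shift m [0.0059 0.0003 0.0018] turn deg 0.1 (or other way -179.9 )
```

>>> step_arm:
  targets:
    - [[0.002, 0, 0.001, 0], [0.004, 0, 0.0015, 0], [0.006, 0, 0.0015, 0], [0.006, 0, 0.0015, 0], [0.006, 0, 0.0015, 0]]

```text
time: 26.0
tool_pos: [442.0, -301.7, 3.2]
tcp_rot: [-2.528, 1.541, 2.318]
contact_force: [-0.3, -0.8, 0.2]
grip_width: 73.5
```

>>> step_arm:
  targets:
    - [[0, 0, 0, 0], [0, 0, 0, 0], [0, 0, 0, 0], [0, 0, 0, 0], [0, 0, 0, 0]]
  jaw: 1

```text
time: 26.42
tool_pos: [442.0, -301.8, 3.4]
tcp_rot: [-2.529, 1.541, 2.317]
contact_force: [-0.2, 0.4, 0.5]
grip_width: 44.8
```

>>> step_arm:
  targets:
    - [[0, 0, 0, 0], [0, 0, 0, 0], [0, 0, 0, 0], [0, 0, 0, 0], [0, 0, 0, 0]]

```text
time: 26.83
tool_pos: [441.9, -301.8, 3.4]
tcp_rot: [-2.527, 1.541, 2.319]
contact_force: [-0.3, -0.4, 1.0]
grip_width: 34.6
```

>>> step_arm:
  targets:
    - [[-0.01, 0, 0, 0], [-0.03, 0, 0, 0], [-0.06, 0, 0, 0], [-0.1, 0, 0, 0], [-0.14, 0, 0, 0]]

```text
time: 27.25
tool_pos: [444.2, -304.2, 144.9]
tcp_rot: [-2.524, 1.539, 2.322]
contact_force: [0.8, -1.4, -0.4]
grip_width: 34.8
```

Run:
```python
from h import *
c=cap('wrist','w6')
go(636.1,56.1,150,92.8)
```

```text
t 27.3 tcp [ 447.7 -307.3  153.5] jaw 7.7 down [-0.011  0.013 -1.   ] q [-0.74  0.45  1.57  0.    1.14 -0.88] F [ 3.6 -2.9  5.2] w 34.6
  shift m [ 0.0063  0.2353 -0.3349] turn deg -85.1 (or other way 94.9 )
```

View pics/w6.png

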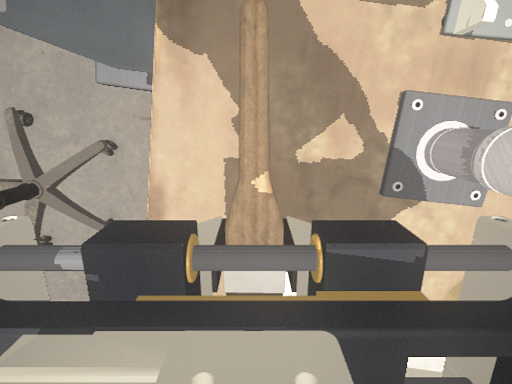

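>>> step_arm:
  targets:
    - [[-0.01, 0.006, -0.038, -5.7], [-0.02, 0.012, -0.077, -11.4], [-0.03, 0.018, -0.115, -17], [-0.03, 0.024, -0.154, -22.7], [-0.03, 0.031, -0.192, -28.3]]

```text
time: 27.72
tool_pos: [453.0, -111.7, 187.2]
tcp_rot: [3.118, 1.556, 2.179]
contact_force: [0.8, 0.1, -1.5]
grip_width: 34.6
```

>>> step_arm:
  targets:
    - [[0, 0.025, -0.003, -5.7], [0, 0.05, -0.006, -11.4], [0, 0.075, -0.009, -17], [0, 0.1, -0.012, -22.7], [0, 0.125, -0.014, -28.3]]

```text
time: 28.13
tool_pos: [546.2, -25.3, 188.0]
tcp_rot: [2.595, 1.556, 2.156]
contact_force: [-0.1, -0.9, 0.3]
grip_width: 34.9
```

Run:
```python
from h import *
go(636.1,56.1,150,92.8)
```

```text
t 28.13 tcp [546.2 -25.3 188. ] jaw 64.8 down [-0.008  0.012 -1.   ] q [-0.19  0.42  1.52  0.01  1.22 -1.33] F [-0.1 -0.9  0.3] w 34.9
  shift m [0.0383 0.1116 0.0473] turn deg -28.0 (or other way 152.0 )
```

>>> step_arm:
  targets:
    - [[0, 0.03, 0.012, -7], [0.01, 0.06, 0.025, -14], [0.02, 0.09, 0.038, -21], [0.03, 0.1116, 0.047, -28], [0.035, 0.1116, 0.047, -28]]

```text
time: 28.55
tool_pos: [637.7, 59.5, 151.7]
tcp_rot: [2.049, 1.555, 2.107]
contact_force: [-2.0, -0.1, -0.6]
grip_width: 34.7
```

>>> step_arm:
  targets:
    - [[0, 0, 0, 0], [0.01, 0, 0, 0], [0.02, 0, 0, 0], [0.03, 0, 0, 0], [0.03, 0, 0, 0]]

```text
time: 28.97
tool_pos: [635.6, 59.2, 119.2]
tcp_rot: [2.255, 1.553, 2.312]
contact_force: [-0.7, 0.0, -1.0]
grip_width: 34.6
```

Run:
```python
from h import *
c=cap('wrist'); W=cloud(c);Z=W[...,2]
go(636.1,56.1,90,92.8)
B=(Z>100)&(Z<160)&(abs(W[...,1]-50)<35)&(W[...,0]<640)
for lo in range(500,640,10):
    P=W[B&(W[...,0]>=lo)&(W[...,0]<lo+10)]
    if len(P)>3: print(lo,len(P),P[:,1].min().round(1),P[:,1].max().round(1),np.percentile(P[:,2],[5,95]).round(1))
print(W[B][:,0].min())
```

```text
t 29.02 tcp [636.2  59.3 120.4] jaw 93.2 down [-0.011  0.013 -1.   ] q [-0.03  0.65  1.32  0.01  1.19 -1.67] F [-0.2 -0.2 -0.7] w 34.8
  shift m [ 0.0303 -0.0036  0.    ] turn deg 0.4 (or other way -179.6 )
510 444 44.4 58.5 [123.8 127.8]
520 654 44.5 59.2 [124. 128.]
530 637 45.0 60.5 [123.8 128. ]
540 620 45.4 61.2 [123.7 128.1]
550 612 45.9 61.8 [124.3 128.2]
560 588 46.3 62.5 [124.7 128.4]
570 569 46.7 63.1 [125.3 128.4]
580 565 46.7 64.4 [124.9 128.5]
590 573 47.0 65.1 [124.5 128.7]
600 633 45.5 68.7 [125.4 128.9]
610 783 43.0 71.7 [125.5 129. ]
620 2136 25.6 84.9 [125.2 155.2]
630 1018 40.3 75.9 [127.  133.9]
512.1153343982696
```

>>> step_arm:
  targets:
    - [[0.015, -0.003, 0, 0.4], [0.035, -0.004, 0, 0.4], [0.055, -0.004, 0.001, 0.4], [0.07, -0.0042, 0.001, 0.4], [0.07, -0.0042, 0.001, 0.4]]

```text
time: 29.43
tool_pos: [634.7, 55.7, 47.5]
tcp_rot: [2.395, 1.55, 2.444]
contact_force: [-1.0, -0.4, -1.3]
grip_width: 35.0
```

Run:
```python
from h import *
c=cap('wrist'); W=cloud(c);Z=W[...,2]
go(636.1,56.1,37.5,92.8)
B=(Z>47)&(Z<75)&(abs(W[...,1]-55)<22)&(W[...,0]<640)
for lo in range(500,640,10):
    P=W[B&(W[...,0]>=lo)&(W[...,0]<lo+10)]
    if len(P)>3: print(lo,len(P),P[:,1].min().round(1),P[:,1].max().round(1),np.percentile(P[:,2],[5,95]).round(1))
print(W[B][:,0].min())
```

```text
t 29.48 tcp [635.8  55.7  49.4] jaw 92.8 down [-0.014  0.014 -1.   ] q [-0.04  0.72  1.38  0.01  1.05 -1.67] F [ 0.4 -0.4 -0.6] w 34.6
  shift m [0.0119 0.0002 0.0005] turn deg 0.0 (or other way -180.0 )
510 506 41.8 56.0 [52.2 56.2]
520 649 41.9 56.5 [52.7 56.5]
530 632 42.3 57.8 [52.5 56.6]
540 626 42.7 58.3 [52.6 56.7]
550 608 43.0 58.9 [52.8 56.7]
560 581 43.4 59.5 [53.4 56.8]
570 572 43.7 60.1 [53.7 56.8]
580 569 43.6 61.4 [53.3 57. ]
590 569 43.9 61.9 [53.  57.1]
600 649 42.2 65.6 [53.5 57.1]
610 795 39.5 69.4 [54.  57.3]
620 1324 33.0 77.0 [52.9 71.3]
630 963 37.0 72.3 [55.1 59.5]
510.900762909233
```

>>> step_arm:
  targets:
    - [[0.002, 0, 0, 0], [0.004, 0, 0, 0], [0.006, 0, 0, 0], [0.008, 0, 0.0005, 0], [0.009, 0, 0.0005, 0]]

```text
time: 29.9
tool_pos: [636.5, 55.9, 40.8]
tcp_rot: [2.27, 1.552, 2.319]
contact_force: [0.1, 1.6, 2.1]
grip_width: 34.9
```

>>> step_arm:
  targets:
    - [[0, 0, 0, 0], [0, 0, 0, 0], [0, 0, 0, 0], [0, 0, 0, 0], [0, 0, 0, 0]]

```text
time: 30.32
tool_pos: [636.6, 56.0, 41.0]
tcp_rot: [2.253, 1.552, 2.302]
contact_force: [-0.1, 1.4, 0.2]
grip_width: 34.7
```

>>> step_arm:
  targets:
    - [[0, 0, 0, 0], [0, 0, 0, 0], [0, 0, 0, 0], [0, 0, 0, 0], [0, 0, 0, 0]]
  jaw: 0.4

```text
time: 30.73
tool_pos: [636.6, 55.9, 40.9]
tcp_rot: [2.263, 1.552, 2.313]
contact_force: [0.2, 0.3, 0.5]
grip_width: 55.2
```

>>> step_arm:
  targets:
    - [[0, 0, 0, 0], [0, 0, 0, 0], [-0.01, 0, 0, 0], [-0.03, 0, 0, 0], [-0.06, 0, 0, 0]]

```text
time: 31.15
tool_pos: [635.7, 55.1, 99.6]
tcp_rot: [2.43, 1.548, 2.479]
contact_force: [0.3, -0.5, -0.1]
grip_width: 55.0
```

>>> step_arm:
  targets:
    - [[-0.03, 0, 0, 0], [-0.06, 0, 0, 0], [-0.09, 0, 0, 0], [-0.11, 0, 0, 0], [-0.11, 0, 0, 0]]

```text
time: 31.57
tool_pos: [639.9, 53.5, 216.1]
tcp_rot: [2.034, 1.555, 2.083]
contact_force: [-0.1, -0.3, 0.9]
grip_width: 55.0
```

Run:
```python
from h import *
c=cap('wrist','w7'); W=cloud(c);Z=W[...,2]
for lo in range(500,730,15):
    P=W[(Z>30)&(Z<65)&(abs(W[...,1]-55)<21)&(W[...,0]>=lo)&(W[...,0]<lo+15)]
    if len(P)>3: print(lo,len(P),P[:,0].min().round(1),P[:,1].min().round(1),P[:,1].max().round(1),np.percentile(P[:,2],[5,95]).round(1))
go(450,-150,200,92.8)
```

```text
500 14 512.8 45.7 55.0 [30.5 32.4]
515 158 515.1 43.7 57.0 [30.5 34.3]
530 172 530.2 43.6 59.0 [31.1 36.1]
545 187 545.0 43.7 59.7 [32.1 37.9]
560 182 560.1 44.3 60.4 [35.5 39.6]
575 189 575.0 44.2 61.2 [37.1 41.3]
590 242 590.1 34.2 75.5 [32.3 42.9]
605 353 605.0 34.2 75.6 [32.6 45. ]
620 346 620.2 37.6 72.0 [43.  46.9]
635 370 635.1 37.0 73.9 [45.  49.3]
650 384 650.0 34.5 74.8 [47.6 51.7]
665 365 665.0 34.1 75.1 [48.3 52.5]
680 341 680.1 39.9 75.4 [49.6 53.6]
695 334 695.1 40.4 75.8 [51.1 55.2]
710 118 710.1 41.1 75.1 [53.2 56.1]
t 31.62 tcp [638.9  53.6 213.2] jaw 92.8 down [-0.011  0.014 -1.   ] q [-0.04  0.58  1.18  0.01  1.4  -1.66] F [ 0.6 -0.  -0.1] w 54.9
  shift m [ 0.0126 -0.1942 -0.1985] turn deg 0.0 (or other way -180.0 )
```

View pics/w7.png

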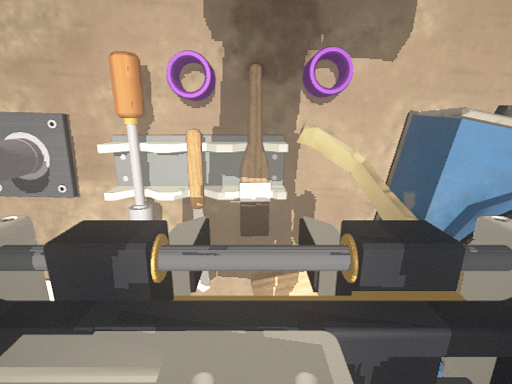

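All three tools lie in their lanes: tamper at (130,130), spatula (195,165), brush (255,150). I'll back off and do a final check from above.

>>> step_arm:
  targets:
    - [[0, 0, -0.04, 0], [0, 0, -0.08, 0], [0, 0, -0.12, 0], [0, 0, -0.16, 0], [0, 0, -0.19, 0]]

```text
time: 32.03
tool_pos: [445.1, 44.4, 214.1]
tcp_rot: [2.349, 1.55, 2.398]
contact_force: [1.4, -0.2, 0.6]
grip_width: 55.0
```

>>> step_arm:
  targets:
    - [[0, 0, 0, 0], [0, 0, 0, 0], [0, 0, 0, 0], [0, 0, 0, 0], [0, 0, 0, 0]]

```text
time: 32.45
tool_pos: [446.3, 44.3, 213.8]
tcp_rot: [2.353, 1.55, 2.402]
contact_force: [-0.1, 0.7, 0.5]
grip_width: 55.4
```

Run:
```python
from h import *
c=cap('top'); W=cloud(c);Z=W[...,2]
cv2.imwrite('pics/t9.png',cv2.resize(c['color'][60:270,180:420,::-1],None,fx=2.8,fy=2.8,interpolation=cv2.INTER_CUBIC))
d=np.hypot(W[...,0]-633,W[...,1]+240)
P=W[(Z>115)&(Z<140)&(d<45)]
print('collar',len(P),np.percentile(P[:,2],[50,90]),cv2.minEnclosingCircle(P[:,:2].astype(np.float32)))
for nm,(u0,u1,v0,v1) in dict(tina=(288,318,110,140),tinb=(380,408,198,225)).items():
    Q=W[v0:v1,u0:u1]; Q=Q[(Q[...,2]>35)&(Q[...,2]<60)]; print(nm,Q.mean(0).round(1))
hsv=cv2.cvtColor(c['color'],cv2.COLOR_RGB2HSV)
m=np.zeros((384,512),bool); s=np.s_[140:185,255:275]; m[s]=(hsv[s][...,1]>110)&(hsv[s][...,2]>110)
v,u=np.nonzero(m); print('spat handle',len(u),np.mean([ray(c,a,b,42) for a,b in zip(u,v)],0).round(1))
```

```text
collar 159 [125.91643122 129.05846125] ((632.4927368164062, -238.05967712402344), 25.89875030517578)
tina [ 764.3 -131.4   44. ]
tinb [ 502.6 -413.1   44.2]
spat handle 154 [645.4 -16.7  42. ]
```

View pics/t9.png

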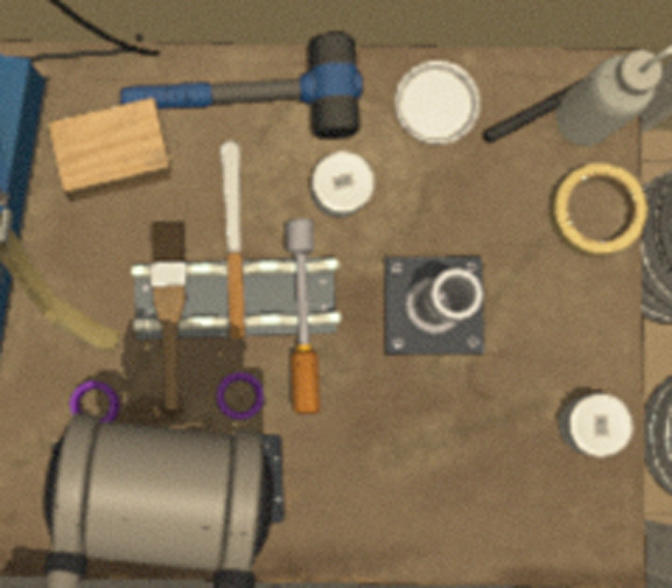

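The top view shows the stack on the plate at (435,300), brush (170,310), spatula (235,240), tamper (303,320) and both tins in place. I'm handing in.

```bash
python3 -c "
from h import *
print(bot.close_job())"
```

```text
the job is handed in; nothing more can be done
None
```

The bench is set out and the job is handed in; it ended at about 32.6 s of the 109 s allowed. I stood the mould on the base plate's spigot, put the aluminium collar on top of it, then laid out the tamper and finally the brush. The tamper was gripped at its balance point and carried level.

What the last checks showed:
- **Mould and collar:** the collar's rim measures about 126–129 mm high, against 127 expected, so both are seated.
- **Tamper:** it lies level in the lane next to the base plate. Its balance point is about 1 mm from midway between the bars.
- **Brush:** it lies in the far lane with its balance point about 1 mm from midway. It slopes about 6° handle-down, because the tapered handle sinks further into the notch than the ferrule. I left it that way.
- **Handles:** both point towards the robot.
- **Tins:** they measure the same as at the start, to about 1 mm.
- **Spatula:** it looks undisturbed. Its colour-mask centre read 9 mm further out along its length than before, probably because the arm's shadow hid the near end of the handle. I did not re-measure it.
- **Disagreements:** the top and wrist cameras differ by 2–3 mm in position, and I used the wrist readings for the placings. The tool's tilt also crept up to 1–2° during the job.

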